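# Unstack sealed soil core rings into their seats

### The arm

A 7-joint arm with a two-finger parallel gripper is mounted at the origin on the work surface. World frame = base frame: x ahead of the robot, y to its left, z up, the work surface at z = 0. Lengths are in m, angles in degrees, forces in N, time in s.
With the tool pointing down it reaches from about 0.425 to 0.875 m from the base axis. Payload 4.7 kg.
Tool frame: the origin (TCP) lies at the very end of the fingers, on their centre line; the grasp point (between the pads) lies env.tcp_to_grasp behind it (env.tcp_to_grasp is the distance from the TCP to the grasp point, in m); z points along the fingers, x is the direction in which the jaws open and shut, and the axes are right-handed (so a half turn about z gives the same grasp; the last joint's range is limited). The gripper opens to 87 mm and grips with 3 to 60 N. Pads are 19 mm wide; open, the fingers measure 117 mm over their backs; the gripper's body (75 mm by 190 mm) begins 51 mm behind the grasp point.
Start: joints at [64.865, 18.392, -4.016, 83.108, 1.295, 78.541, -3.26], TCP at [0.284, -0.585, 0.223] pointing down, gripper open.
Joint ranges: [-163.93, 163.93], [-17.29, 119.83], [-79.2, 71.16], [3.27, 140.29], [-89.18, 269.18], [5.43, 117.66], [-154.24, 154.24]. Speed limits (degrees/s): [147.25, 147.25, 180, 180, 180, 180, 180].

### API

Orientations are given as [roll, pitch, yaw] about the fixed x, y, z axes, in that order (R = Rz(yaw) Ry(pitch) Rx(roll)).
In Python, from cell import env gives the robot as it stands. The module is installed in compiled form; this text tells all that it offers.
- The arm moves only by the tool send_rows, never from a script. Its argument "steps" is a list of rows, each a list of 3 entries, a list of its own where there are three numbers: the shift along the tool's x, y, z in m, then the turn, a rotation vector about the tool's x, y, z in rad, then the finger opening in m, from 0 to 0.087. A call has exactly 5 rows; each row is the pose to reach, as a shift and turn from the pose commanded when the call began, along the tool's axes at that moment; what a row does not reach only later rows make up. A row lasts 1/12 s, in which the tool goes at most 41.7 mm and 7.16 degrees, less where a joint would pass 70% of its speed; a pose out of reach is approached as far as the arm can. A call with a gripper value outside its range is refused whole. The fingers move at their own pace and stop on an object; "grip_force" is the grip in N (left out, the last holds). Time passes only in rows, so rows that repeat a pose let the fingers close, or fill a call up. It gives the time, the measured TCP pose, the force and the opening at its end, in the units of the state.
- env.get_obs(): the state, without advancing time (a new reading comes with each control period).
- env.read_camera(name): name is "side" or "top" or "wrist"; returns a dict with "pixels" (384x512x3 uint8, red, green, blue), "fx", "fy", "cx", "cy" (pixels), "position" and "rotation" of the camera in the world. Camera axes: x right, y up, looking along -z (the intrinsics and any distortion apply to the point x, -y, -z); pixel columns grow to the right and rows downward; lengths in m; the calibration is good to about 2 mm. The wrist camera is an equidistant fisheye: a pixel r from the principal point sees the ray r / f radians off the axis. A picture is of the moment at which its call begins. There is no depth.
- env.sign_off(): hands the job in, once; it reports no verdict.
The state is a dict: "time_s": time; "qpos": joint angles; "joint_velocities": joint speeds; "effort": joint torques, N m; "tool_pos": TCP position; "tool_rot": TCP orientation; "force": force on the tool from outside, world axes, zero at the start; "wrist_torque": the same for the moment, N m; "grip_width": finger opening in m.
Only numpy, scipy, OpenCV 4.12 (cv2) and the standard library are available. Lean on these libraries where they do the work, as an engineer would, in place of code of your own. Each camera call takes 0.05 s, during which the arm holds its last target.

### The job

Take the stack of sealed core rings apart from the top down, one piece at a time: put the blue silicone ring over the upright peg so that it lies flat on the peg's base, then stand the small, the middle and the large core ring, in that order, each flat inside the rim of its own black seat, the small ring in the smallest seat, the middle one in the middle-sized seat and the large one in the largest. Never let a core ring tip over, and leave the glass beaker and the steel pestle where they are.

Things in the scene. Friction and masses are not known exactly. Their poses are not given: they have to be found in the camera images.
- silicone_ring: Blue silicone ring, the topmost piece of the stack: outer diameter 34 mm, hole 25 mm right through, height 14 mm, holds its shape when gripped across its outside. Origin: centre of its underside, z up along its axis; it lies flat on the small core ring at the start. Loose.
- core_small: Small sealed core ring: a closed, solid-feeling upright cylinder, aluminium with an inset white lid, outer diameter 40 mm, height 26 mm, at the start on top of the middle one, under the silicone ring. Origin: centre of its underside, z up along its axis; yaw does not matter. Flat top and bottom, nothing interlocks, loose.
- core_middle: Middle sealed core ring: a closed, solid-feeling upright cylinder, aluminium with an inset white lid, outer diameter 50 mm, height 30 mm, at the start on top of the large one, under the small one. Origin: centre of its underside, z up along its axis; yaw does not matter. Flat top and bottom, nothing interlocks, loose.
- core_large: Large sealed core ring: a closed, solid-feeling upright cylinder, aluminium with an inset white lid, outer diameter 60 mm, height 35 mm, at the start standing on the bench at the bottom of the stack (whole stack 105 mm high). Origin: centre of its underside, z up along its axis; yaw does not matter. Flat top and bottom, nothing interlocks, loose.
- peg_stand: Peg stand for the silicone ring, fixed to the bench: a flat black disc 64 mm across and 10 mm high, with an upright steel peg 10 mm in diameter in its centre that rises 30 mm above the disc (tip, slightly tapered, 40 mm above the bench). Origin: centre of the disc's underside, on the bench, z up.
- seat_small: Smallest seat, fixed to the bench: a round black polypropylene dish, outer diameter 68 mm, 12 mm high overall. Its flat round floor, 56 mm across, lies 8 mm above the bench inside a rim 6 mm wide that rises 4 mm above the floor; the floor has a thin grey liner with three black drain slots. It is for the small core ring, which fits with about 8 mm to spare all round. Origin: centre of its underside, on the bench, z up; yaw does not matter.
- seat_middle: Middle-sized seat, fixed to the bench: a round black polypropylene dish, outer diameter 78 mm, 12 mm high overall. Its flat round floor, 66 mm across, lies 8 mm above the bench inside a rim 6 mm wide that rises 4 mm above the floor; the floor has a thin grey liner with three black drain slots. It is for the middle core ring, which fits with about 8 mm to spare all round. Origin: centre of its underside, on the bench, z up; yaw does not matter.
- seat_large: Largest seat, fixed to the bench: a round black polypropylene dish, outer diameter 88 mm, 12 mm high overall. Its flat round floor, 76 mm across, lies 8 mm above the bench inside a rim 6 mm wide that rises 4 mm above the floor; the floor has a thin grey liner with three black drain slots. It is for the large core ring, which fits with about 8 mm to spare all round. Origin: centre of its underside, on the bench, z up; yaw does not matter.
- beaker: Clear glass beaker standing upright on the bench, 60 mm across, 85 mm high, loose; leave it alone. Origin: centre of its underside, z up.
- pestle: Steel pestle lying on the bench, 120 mm long, 28 mm high at its thick end, loose; leave it alone. Origin: on the bench under the middle of its length; x along its length.

How it is judged:
By the outcome, as a careful person would: the job done as asked, in the order asked, and still so for the second after the job is handed in, with the robot touching nothing.
It also fails if it takes over 120 s, if anything falls off the work surface, if the arm or the gripper's body presses on something with over 40 N, if the wrist force passes 120 N, or if a joint passes its speed limit or range.

## Working session

There is one attempt and no reset: what is moved stays moved. The work goes in short steps, Python scripts to look and compute and a tool call to move; the robot and the scene stay as the last step left them, time stands still between calls to the robot, and variables do not carry over. Pictures are saved under pics/ and viewed, and the job is handed in when it is done.

Besides the shell and the picture viewer there is one more tool, called by a JSON object that holds its "name" and its "arguments", one argument or row to a line. send_rows: Moves the arm, as the interface text tells. Its arguments: {"type":"object","properties":{"steps":{"type":"array"},"grip_force":{"type":"number"}},"required":["steps"]}

```bash
mkdir -p pics; ls
python3 - <<'E'
from cell import env
import cv2
o=env.get_obs()
print({k:o[k] for k in("time_s","tool_pos","tool_rot","force","grip_width")},env.tcp_to_grasp)
for n in("side","top","wrist"):
    c=env.read_camera(n)
    cv2.imwrite(f"pics/{n}0.png",c["pixels"][:,:,::-1])
    print(n,[c[k] for k in("fx","fy","cx","cy","position","rotation")],[k for k in c])
E
```

```text
pics
{'time_s': 0.0, 'tool_pos': array([ 0.28408003, -0.58402363,  0.22145171]), 'tool_rot': array([ 1.79993148e+02,  1.08867666e-01, -6.40520197e+01]), 'force': array([ 0.21497129, -0.21010026,  0.00240357]), 'grip_width': 0.0874030409207917} 0.0187
side [395.28877052222833, 395.28877052222833, 254.28732252195613, 191.13423541121512, array([ 0.28534957, -0.43973683,  0.63627842]), array([ 44.33071618,   0.06391465, -30.57950018])] ['pixels', 'fx', 'fy', 'cx', 'cy', 'position', 'rotation']
top [368.16907809570273, 368.16907809570273, 255.69095103254674, 196.19457657941342, array([ 0.37825324, -0.01694653,  0.90663084]), array([ 11.02805193,   0.11038208, -89.04490893])] ['pixels', 'fx', 'fy', 'cx', 'cy', 'position', 'rotation']
wrist [297.3186396354542, 297.3186396354542, 260.2989185984447, 189.07015658409372, array([ 0.34497801, -0.55513899,  0.38349129]), array([-14.54805188,   0.16670268, -64.13485207])] ['pixels', 'fx', 'fy', 'cx', 'cy', 'position', 'rotation']
```

View pics/side0.png

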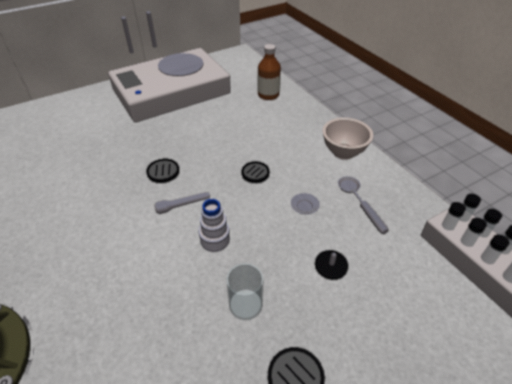

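View pics/top0.png

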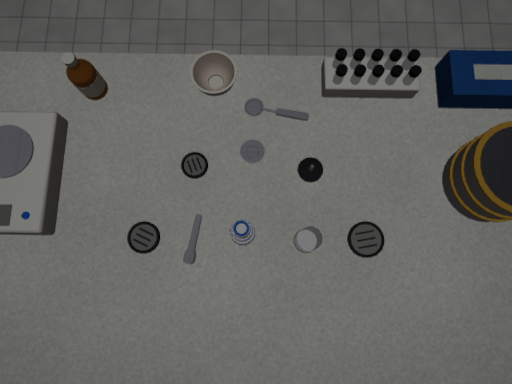

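View pics/wrist0.png

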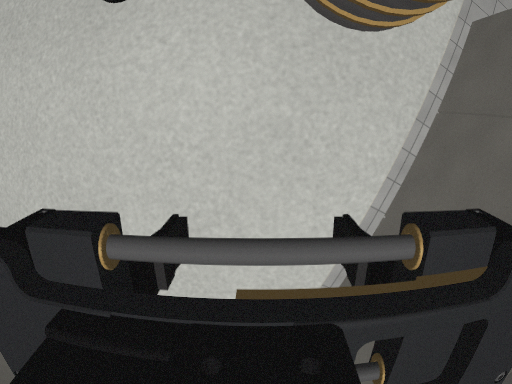

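```bash
cat > h.py <<'E'
import numpy as np, cv2
from cell import env
from scipy.spatial.transform import Rotation as R
def Rm(r): return R.from_euler('xyz',r,degrees=True).as_matrix()
def ray(c,u,v):
    x=(u-c["cx"])/c["fx"]; y=(v-c["cy"])/c["fy"]
    if c.get("fish"):
        r=np.hypot(x,y)+1e-12; d=np.array([np.sin(r)*x/r,np.sin(r)*y/r,np.cos(r)])
    else: d=np.array([x,y,1.])
    return Rm(c["rotation"])@np.array([d[0],-d[1],-d[2]])
def onz(c,u,v,z):
    d=ray(c,u,v); p=np.array(c["position"]); return p+d*(z-p[2])/d[2]
def proj(c,P):
    q=Rm(c["rotation"]).T@(np.array(P)-c["position"]); x,y,z=q[0],-q[1],-q[2]
    if c.get("fish"):
        n=np.hypot(x,y)+1e-12; th=np.arctan2(n,z); x,y=th*x/n,th*y/n
    else: x,y=x/z,y/z
    return np.array([c["cx"]+c["fx"]*x,c["cy"]+c["fy"]*y])
def cam(n):
    c=dict(env.read_camera(n)); c["fish"]=(n=="wrist"); return c
def blobs(c,mask,z,amin=60,amax=6000,pr=True):
    m=mask.astype(np.uint8); out=[]
    for k in cv2.findContours(m,cv2.RETR_EXTERNAL,cv2.CHAIN_APPROX_NONE)[0]:
        a=cv2.contourArea(k)
        if amin<a<amax:
            pts=np.array([onz(c,u,v,z)[:2] for u,v in k[:,0,:]],np.float32)
            ctr,ax,ang=cv2.fitEllipse(pts)
            px=k[:,0,:].mean(0)
            out.append((px,ctr,ax))
            if pr: print("px",px.round(0),"xy",np.round(ctr,4),"axes mm",np.round(np.array(ax)*1e3,1))
    return out
E
python3 - <<'E'
from h import *
for n in("top","side"):
    c=cam(n); p=c["pixels"].astype(int)
    print(n,"black"); blobs(c,p.max(2)<75,0.010)
    print("blue"); blobs(c,(p[:,:,2]-p[:,:,0]>40),0.105,20)
    im=c["pixels"]; crop=(im[195:270,200:285] if n=="top" else im[190:260,180:250])
    cv2.imwrite(f"pics/{n}crop.png",cv2.resize(crop[:,:,::-1],None,fx=7,fy=7,interpolation=cv2.INTER_CUBIC))
E
```

```text
top black
px [316. 236.] xy [ 0.4537 -0.1519] axes mm [38.7 45.8]
px [366. 239.] xy [ 0.4515 -0.28  ] axes mm [86.1 87.7]
px [143. 237.] xy [0.4474 0.2593] axes mm [76.1 78.3]
px [  5. 214.] xy [0.4995 0.6043] axes mm [27.8 58.4]
px [310. 169.] xy [ 0.6243 -0.1475] axes mm [61.6 62.6]
px [458. 192.] xy [ 0.6831 -0.7901] axes mm [325.3 642.9]
px [194. 165.] xy [0.6312 0.1444] axes mm [65.6 68.4]
px [470. 187.] xy [ 0.6914 -0.8128] axes mm [329.  631.5]
px [481. 179.] xy [ 0.6728 -0.771 ] axes mm [300.2 472. ]
px [500. 165.] xy [ 0.6482 -0.6219] axes mm [ 81.5 218.9]
px [ 46. 189.] xy [0.6099 0.5609] axes mm [174.  358.8]
px [414.  71.] xy [ 0.898  -0.4274] axes mm [29.7 41.4]
px [396.  71.] xy [ 0.899  -0.3793] axes mm [30.  40.7]
px [377.  71.] xy [ 0.8984 -0.3302] axes mm [30.6 39.2]
px [359.  70.] xy [ 0.8985 -0.2816] axes mm [29.  40.7]
px [341.  70.] xy [ 0.8989 -0.2329] axes mm [29.3 41. ]
px [358.  89.] xy [ 0.8993 -0.3302] axes mm [153.1 327.8]
px [85. 77.] xy [0.8637 0.4417] axes mm [ 71.4 146.8]
px [340.  54.] xy [ 0.9444 -0.2331] axes mm [28.8 40.8]
px [356.  52.] xy [ 0.94
[... 698 characters left out ...]
09] axes mm [59.5 63.3]
px [466. 266.] xy [ 0.8349 -0.3116] axes mm [ 28.7 246.9]
px [503. 239.] xy [ 0.948  -0.2773] axes mm [26.7 82.7]
px [484. 221.] xy [ 0.9628 -0.2281] axes mm [ 31.3 103.2]
px [464. 205.] xy [ 0.9622 -0.1772] axes mm [ 33.1 101.7]
px [255. 172.] xy [0.6297 0.141 ] axes mm [63.2 70.5]
px [162. 170.] xy [0.4464 0.2558] axes mm [73.6 81.1]
px [344. 151.] xy [0.9156 0.1465] axes mm [108.3 189.6]
px [269.  73.] xy [0.8998 0.5117] axes mm [62.2 69.8]
px [127.  35.] xy [0.6062 1.0203] axes mm [ 11.6 341.9]
px [151.  30.] xy [0.6986 1.0204] axes mm [ 12.8 338.7]
px [378.  67.] xy [1.1489 0.4594] axes mm [ 258.8 1143.2]
blue
px [211. 206.] xy [0.4618 0.0148] axes mm [31.  38.7]
```

View pics/topcrop.png

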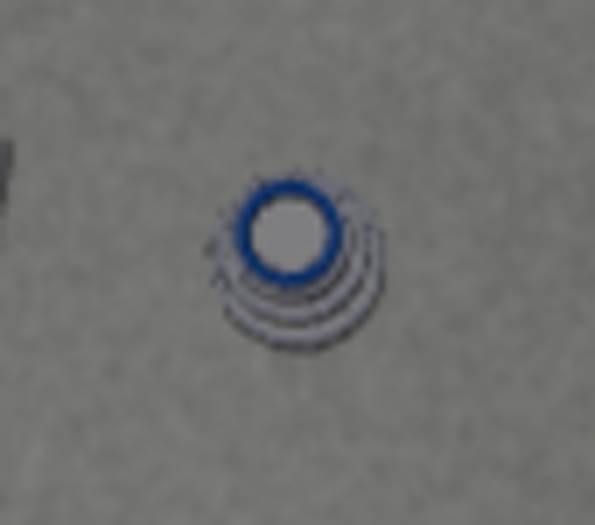

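View pics/sidecrop.png

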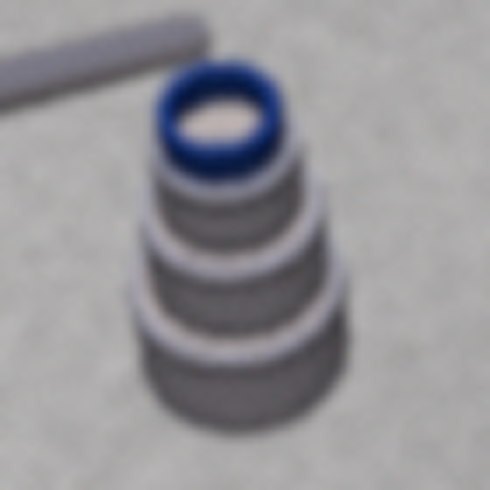

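```bash
cat >> h.py <<'E'
def go(target,yaw=0.,n=1,pose=None):
    """print remaining shift (tool axes) and turn to target"""
    o=env.get_obs(); p,r=(o["tool_pos"],o["tool_rot"]) if pose is None else pose
    M=Rm(r); s=M.T@(np.array(target)-p); t=R.from_matrix(M.T@Rm([180,0,yaw])).as_rotvec()
    print("t",round(float(o["time_s"]),2),"pos",np.round(p,4),"rot",np.round(r,2),"w",round(float(o["grip_width"]),4),"F",np.round(o["force"],1))
    print("shift",np.round(s,4),"turn",np.round(t,4),"dist",round(float(np.linalg.norm(s)),3),"rows",np.ceil(max(np.linalg.norm(s)/.0417,np.linalg.norm(t)/.125)))
E
python3 -c "
from h import *
go([.463,-.05,.25])"
```

```text
t 0.25 pos [ 0.2842 -0.5843  0.2221] rot [ 1.7999e+02  5.0000e-02 -6.4060e+01] w 0.0873 F [-0.4  0.6 -0.4]
shift [-0.4023 -0.3945 -0.0276] turn [-4.000e-04  8.000e-04 -1.118e+00] dist 0.564 rows 14.0
```

{"name": "send_rows", "arguments": {
  "steps": [
    [[-0.027,-0.027,-0.002],[0,0,-0.12],0.06],
    [[-0.054,-0.053,-0.004],[0,0,-0.24],0.06],
    [[-0.081,-0.08,-0.006],[0,0,-0.36],0.06],
    [[-0.108,-0.106,-0.008],[0,0,-0.48],0.06],
    [[-0.135,-0.132,-0.01],[0,0,-0.6],0.06]
  ],
  "grip_force": 12
}}

```text
time_s: 0.67
tool_pos: [0.3443, -0.4035, 0.2325]
tool_rot: [180.0, 0.0, -29.3]
force: [0.2, 0.3, 0.8]
grip_width: 0.0634
```

```bash
python3 -c "
from h import *
go([.463,-.05,.25])"
```

```text
t 0.67 pos [ 0.3443 -0.4035  0.2325] rot [179.99   0.   -29.34] w 0.0634 F [0.2 0.3 0.8]
shift [-0.0698 -0.3663 -0.0175] turn [ 1.000e-04  1.000e-04 -5.121e-01] dist 0.373 rows 9.0
```

{"name": "send_rows", "arguments": {
  "steps": [
    [[-0.007,-0.038,-0.002],[0,0,-0.12],0.06],
    [[-0.014,-0.076,-0.004],[0,0,-0.24],0.06],
    [[-0.021,-0.114,-0.006],[0,0,-0.36],0.06],
    [[-0.028,-0.152,-0.008],[0,0,-0.48],0.06],
    [[-0.035,-0.188,-0.01],[0,0,-0.518],0.06]
  ]
}}

```text
time_s: 1.08
tool_pos: [0.407, -0.2225, 0.2427]
tool_rot: [180.0, -0.0, 0.3]
force: [0.8, -0.5, 1.1]
grip_width: 0.06
```

```bash
python3 -c "
from h import *
go([.463,-.05,.25])"
```

```text
t 1.08 pos [ 0.407  -0.2225  0.2427] rot [ 1.7997e+02 -1.0000e-02  3.3000e-01] w 0.06 F [ 0.8 -0.5  1.1]
shift [ 0.057  -0.1722 -0.0073] turn [ 0.0006 -0.0002  0.0058] dist 0.182 rows 5.0
```

{"name": "send_rows", "arguments": {
  "steps": [
    [[0.012,-0.035,-0.0015],[0,0,0.003],0.06],
    [[0.024,-0.07,-0.003],[0,0,0.006],0.06],
    [[0.036,-0.105,-0.005],[0,0,0.006],0.06],
    [[0.048,-0.14,-0.006],[0,0,0.006],0.06],
    [[0.057,-0.172,-0.007],[0,0,0.006],0.06]
  ]
}}

```text
time_s: 1.5
tool_pos: [0.4642, -0.0503, 0.2499]
tool_rot: [180.0, -0.1, -0.3]
force: [0.3, 0.2, 0.1]
grip_width: 0.0599
```

Run:
```python
from h import *
c=cam("wrist"); go([.463,.018,.25])
p=c["pixels"].astype(int); cv2.imwrite("pics/w1.png",c["pixels"][:,:,::-1])
print("blue"); blobs(c,(p[:,:,2]-p[:,:,0]>40),0.105,20)
print("black"); blobs(c,p.max(2)<70,0.010)
```

```text
t 1.55 pos [ 0.4657 -0.0425  0.2504] rot [-1.798e+02 -1.700e-01  2.300e-01] w 0.0602 F [ 1.   5.6 -0.4]
shift [-0.0025 -0.0605  0.0006] turn [-0.0036 -0.0029  0.0041] dist 0.061 rows 2.0
blue
px [260. 112.] xy [0.4637 0.0193] axes mm [31.8 32.3]
black
px [ 12. 144.] xy [ 0.0204 -0.0043] axes mm [104.1 189.1]
px [ 37. 139.] xy [-0.0154  0.0001] axes mm [229. 258.]
px [377.  31.] xy [0.631  0.1446] axes mm [65.4 69.1]
```

View pics/w1.png

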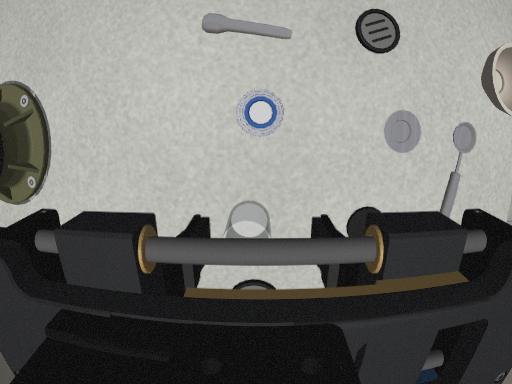

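{"name": "send_rows", "arguments": {
  "steps": [
    [[0,-0.015,0],[0,0,0],0.055],
    [[0,-0.035,0.015],[0,0,0],0.055],
    [[-0.001,-0.055,0.035],[0,0,0],0.055],
    [[-0.001,-0.06,0.055],[0,0,0],0.055],
    [[-0.001,-0.06,0.075],[0,0,0],0.055]
  ]
}}

```text
time_s: 1.97
tool_pos: [0.463, 0.0093, 0.1741]
tool_rot: [180.0, -0.1, -0.1]
force: [0.2, -0.6, 0.2]
grip_width: 0.0552
```

```bash
python3 -c "
from h import *
env.read_camera('top');go([.4635,.0185,.095]);env.read_camera('top');go([.4635,.0185,.095])"
```

```text
t 2.02 pos [0.4603 0.0081 0.1701] rot [-179.98    0.32   -0.22] w 0.0549 F [-2.4  0.  -2.5]
shift [ 0.0036 -0.0104  0.0751] turn [-0.0004  0.0056 -0.0039] dist 0.076 rows 2.0
t 2.07 pos [0.4605 0.0074 0.1718] rot [-179.98    0.33   -0.28] w 0.0549 F [-0.3 -0.8  0.3]
shift [ 0.0034 -0.0111  0.0768] turn [-0.0004  0.0058 -0.0049] dist 0.078 rows 2.0
```

{"name": "send_rows", "arguments": {
  "steps": [
    [[0.003,-0.01,0.025],[0,0.005,-0.004],0.055],
    [[0.003,-0.011,0.05],[0,0.005,-0.004],0.055],
    [[0.003,-0.011,0.065],[0,0.005,-0.004],0.055],
    [[0.003,-0.011,0.065],[0,0.005,-0.004],0.055],
    [[0.003,-0.011,0.065],[0,0.005,-0.004],0.055]
  ]
}}

```text
time_s: 2.48
tool_pos: [0.4663, 0.0178, 0.1102]
tool_rot: [-180.0, -0.3, -0.2]
force: [0.2, 0.7, -0.3]
grip_width: 0.0552
```

```bash
python3 -c "
from h import *
c=cam('side');go([.4635,.0185,.095]);cv2.imwrite('pics/s2.png',cv2.resize(c['pixels'][120:300,120:320,::-1],None,fx=3,fy=3))"
```

```text
t 2.53 pos [0.4671 0.0179 0.111 ] rot [ 1.7999e+02 -3.8000e-01 -1.6000e-01] w 0.055 F [-0.2  0.3  0.2]
shift [-0.0037 -0.0006  0.0159] turn [ 0.0002 -0.0067 -0.0028] dist 0.016 rows 1.0
```

View pics/s2.png

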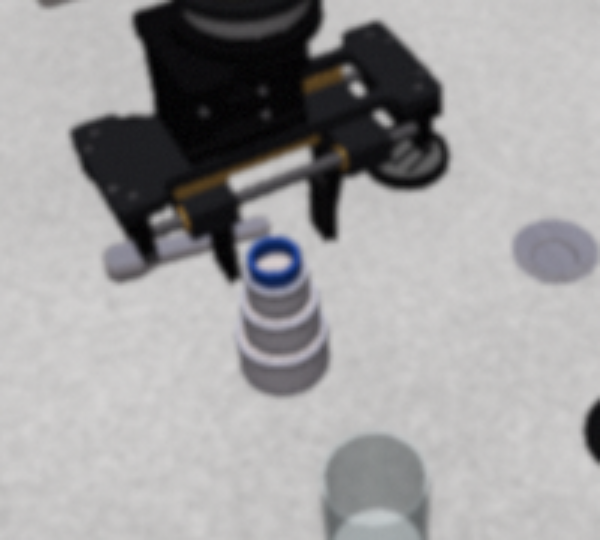

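```bash
python3 -c "
from h import *
for i in range(3): env.read_camera('top');go([.4635,.0185,.095])"
```

```text
t 2.58 pos [0.4674 0.0179 0.1113] rot [ 1.7998e+02 -4.4000e-01 -1.6000e-01] w 0.0548 F [-0.  -0.5 -0.2]
shift [-0.0041 -0.0006  0.0163] turn [ 0.0004 -0.0076 -0.0029] dist 0.017 rows 1.0
t 2.63 pos [0.4675 0.0179 0.1113] rot [ 1.7997e+02 -4.5000e-01 -1.6000e-01] w 0.0552 F [-0.4  0.4  0.6]
shift [-0.0041 -0.0006  0.0163] turn [ 0.0006 -0.0079 -0.0027] dist 0.017 rows 1.0
t 2.68 pos [0.4674 0.018  0.1112] rot [ 1.7996e+02 -4.5000e-01 -1.5000e-01] w 0.0551 F [-0.8 -0.4 -0.1]
shift [-0.004  -0.0005  0.0161] turn [ 0.0006 -0.0078 -0.0026] dist 0.017 rows 1.0
```

{"name": "send_rows", "arguments": {
  "steps": [
    [[-0.002,-0.0005,0.005],[0,-0.004,-0.002],0.055],
    [[-0.004,-0.0005,0.01],[0,-0.008,-0.002],0.055],
    [[-0.004,-0.0005,0.016],[0,-0.008,-0.002],0.055],
    [[-0.004,-0.0005,0.016],[0,-0.008,-0.002],0.055],
    [[-0.004,-0.0005,0.016],[0,-0.008,-0.002],0.055]
  ]
}}

```text
time_s: 3.1
tool_pos: [0.4616, 0.0188, 0.0929]
tool_rot: [-180.0, 0.2, 0.0]
force: [-0.0, 0.3, 0.0]
grip_width: 0.0548
```

```bash
python3 -c "
from h import *
c=cam('wrist');go([.4635,.0185,.095]);cv2.imwrite('pics/w2.png',c['pixels'][:,:,::-1])"
```

```text
t 3.15 pos [0.462  0.0188 0.0933] rot [-1.7999e+02  2.1000e-01  1.0000e-02] w 0.0548 F [ 0.7  0.7 -0.1]
shift [ 0.0015  0.0003 -0.0018] turn [-0.0001  0.0036  0.0002] dist 0.002 rows 1.0
```

View pics/w2.png

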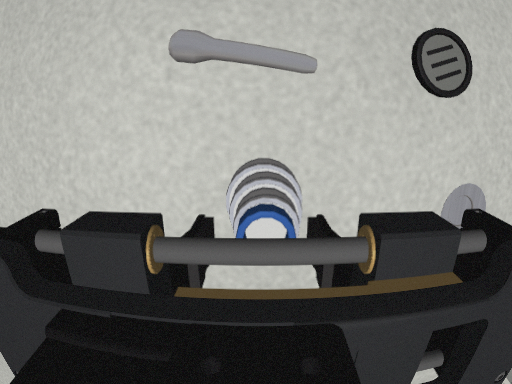

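{"name": "send_rows", "arguments": {
  "steps": [
    [[0.0005,0,-0.0005],[0,0.001,0],0.055],
    [[0.001,0,-0.001],[0,0.002,0],0.045],
    [[0.001,0,-0.001],[0,0.002,0],0.036],
    [[0.001,0,-0.001],[0,0.002,0],0.03],
    [[0.001,0,-0.001],[0,0.002,0],0.03]
  ],
  "grip_force": 8
}}

```text
time_s: 3.57
tool_pos: [0.4633, 0.0187, 0.0946]
tool_rot: [180.0, 0.0, -0.0]
force: [-0.9, -0.1, 0.9]
grip_width: 0.0362
```

```bash
python3 -c "
from h import *
c=cam('wrist');go([.4635,.0185,.095]);cv2.imwrite('pics/w3.png',c['pixels'][150:300,150:380,::-1])"
```

```text
t 3.62 pos [0.4633 0.0187 0.0946] rot [ 1.7999e+02  4.0000e-02 -0.0000e+00] w 0.0339 F [0.2 0.8 0.9]
shift [ 0.0002  0.0002 -0.0004] turn [ 0.0001  0.0007 -0.    ] dist 0.0 rows 1.0
```

View pics/w3.png

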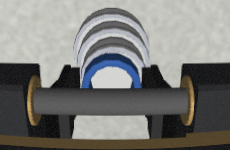

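{"name": "send_rows", "arguments": {
  "steps": [
    [[0,0,-0.003],[0,0,0],0.03],
    [[0,0,-0.012],[0,0,0],0.03],
    [[0,0,-0.025],[0,0,0],0.03],
    [[0,0,-0.04],[0,0,0],0.03],
    [[0,0,-0.055],[0,0,0],0.03]
  ]
}}

```text
time_s: 4.03
tool_pos: [0.4632, 0.0189, 0.1507]
tool_rot: [-180.0, 0.1, 0.0]
force: [-0.3, -0.7, 0.3]
grip_width: 0.0341
```

Run:
```python
from h import *
c=cam('side');go([.623,-.149,.12]);cv2.imwrite('pics/s3.png',cv2.resize(c['pixels'][120:300,120:320,::-1],None,fx=3,fy=3))
t=cam("top"); print([proj(t,[.4635,.0185,z]).round(1) for z in (.091,.065,.035)])
cv2.imwrite('pics/t3.png',cv2.resize(t['pixels'][130:270,180:380,::-1],None,fx=3,fy=3))
go([.623,-.149,.12])
```

```text
t 4.08 pos [0.4653 0.019  0.1537] rot [ 1.7995e+02 -2.4000e-01  2.0000e-02] w 0.0345 F [1.7 0.1 1.3]
shift [0.1575 0.168  0.0345] turn [ 0.0008 -0.0041  0.0003] dist 0.233 rows 6.0
[array([241.1, 228.5]), array([241.5, 229.7]), array([242., 231.])]
t 4.13 pos [0.4653 0.0189 0.1524] rot [179.94  -0.25  -0.  ] w 0.0342 F [ 0.2 -0.3  0.1]
shift [0.1576 0.1679 0.0333] turn [ 0.001  -0.0043 -0.    ] dist 0.233 rows 6.0
```

View pics/s3.png

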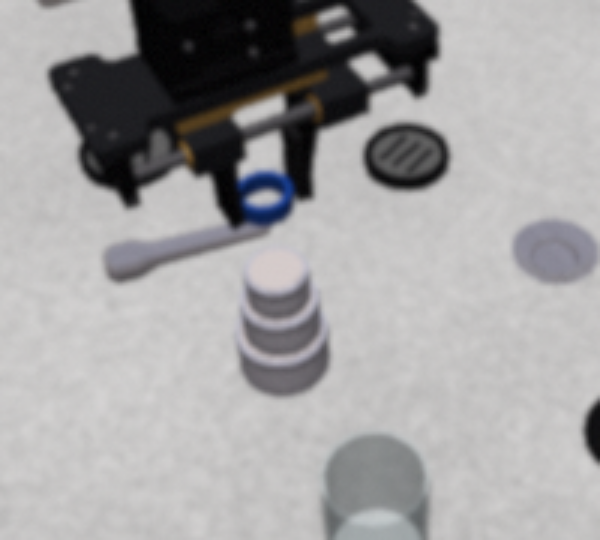

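View pics/t3.png

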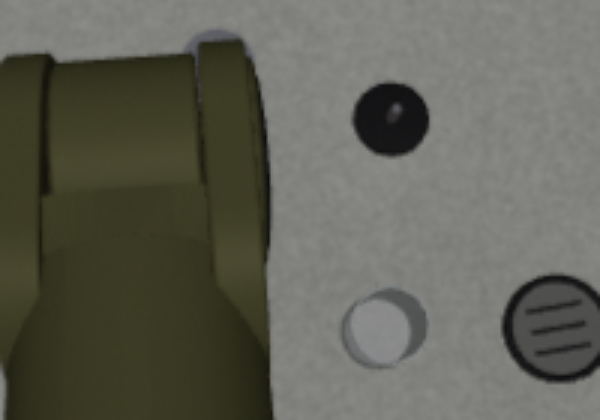

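{"name": "send_rows", "arguments": {
  "steps": [
    [[0.015,0.016,0.002],[0,0,0],0.03],
    [[0.041,0.044,0.008],[0,0,0],0.03],
    [[0.068,0.072,0.014],[0,0,0],0.03],
    [[0.095,0.101,0.02],[0,-0.004,0],0.03],
    [[0.121,0.129,0.026],[0,-0.004,0],0.03]
  ]
}}

```text
time_s: 4.55
tool_pos: [0.5851, -0.112, 0.1224]
tool_rot: [180.0, 0.3, -0.0]
force: [0.9, 0.2, 0.2]
grip_width: 0.0343
```

{"name": "send_rows", "arguments": {
  "steps": [
    [[0.018,0.019,0.004],[0,0,0],0.03],
    [[0.032,0.034,0.007],[0,0,0],0.03],
    [[0.036,0.039,0.01],[0,0,0],0.03],
    [[0.036,0.039,0.015],[0,0,0],0.03],
    [[0.036,0.039,0.02],[0,0,0],0.03]
  ]
}}

```text
time_s: 4.97
tool_pos: [0.6194, -0.148, 0.1024]
tool_rot: [-179.9, 0.3, 0.0]
force: [-0.4, 0.6, 0.8]
grip_width: 0.0344
```

Run:
```python
from h import *
env.read_camera("top")
c=cam('side');cv2.imwrite('pics/s4.png',cv2.resize(c['pixels'][160:320,240:440,::-1],None,fx=3,fy=3))
go([.6235,-.149,.06])
```

```text
t 5.07 pos [ 0.6185 -0.1472  0.1021] rot [-1.7995e+02  4.3000e-01  1.3000e-01] w 0.0342 F [-0.1  0.4 -1.2]
shift [0.0053 0.0019 0.0421] turn [-0.0009  0.0075  0.0022] dist 0.042 rows 2.0
```

View pics/s4.png

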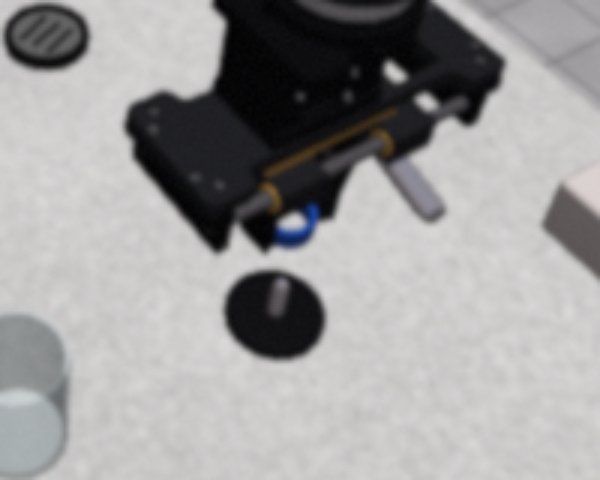

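Run:
```python
from h import *
c=cam('side');t=cam('top')
print(onz(c,334.3,254.3,.04),onz(c,332,264.3,.01),onz(t,312,165,.04),onz(t,310,169.3,.01))
go([.6235,-.149,.06])
```

```text
[ 0.62473268 -0.15090087  0.04      ] [ 0.62380207 -0.152061    0.01      ] [ 0.62679817 -0.14841738  0.04      ] [ 0.62410845 -0.14779712  0.01      ]
t 5.17 pos [ 0.6195 -0.1477  0.1034] rot [1.8e+02 3.1e-01 1.1e-01] w 0.0342 F [-0.7 -0.   0. ]
shift [0.0043 0.0013 0.0434] turn [0.     0.0054 0.002 ] dist 0.044 rows 2.0
```

{"name": "send_rows", "arguments": {
  "steps": [
    [[0.003,0.001,0.01],[0,0.002,0.001],0.03],
    [[0.005,0.002,0.025],[0,0.005,0.002],0.03],
    [[0.005,0.002,0.04],[0,0.005,0.002],0.03],
    [[0.005,0.002,0.05],[0,0.005,0.002],0.03],
    [[0.005,0.002,0.054],[0,0.005,0.002],0.03]
  ]
}}

```text
time_s: 5.58
tool_pos: [0.6235, -0.1508, 0.0472]
tool_rot: [-180.0, 0.2, -0.1]
force: [-0.4, 0.7, 1.1]
grip_width: 0.0344
```

Run:
```python
from h import *
env.read_camera("top")
c=cam('side');cv2.imwrite('pics/s5.png',cv2.resize(c['pixels'][160:320,240:440,::-1],None,fx=3,fy=3))
go([.6245,-.1495,.0150])
```

```text
t 5.68 pos [ 0.6242 -0.1509  0.0483] rot [-1.7998e+02  9.0000e-02 -9.0000e-02] w 0.0345 F [ 0.1 -0.7  0.8]
shift [ 0.0004 -0.0014  0.0333] turn [-0.0004  0.0015 -0.0016] dist 0.033 rows 1.0
```

View pics/s5.png

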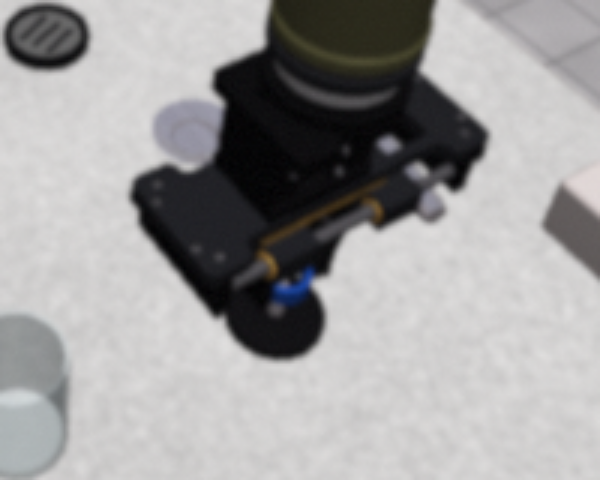

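{"name": "send_rows", "arguments": {
  "steps": [
    [[0.0,-0.001,0.007],[0,0,0],0.03],
    [[0.0,-0.001,0.016],[0,0,0],0.03],
    [[0.0,-0.001,0.025],[0,0,0],0.03],
    [[0.0,-0.001,0.03],[0,0,0],0.03],
    [[0.0,-0.001,0.03],[0,0,0],0.03]
  ]
}}

```text
time_s: 6.1
tool_pos: [0.6235, -0.1501, 0.0173]
tool_rot: [-180.0, 0.2, -0.1]
force: [-0.4, -0.4, -0.5]
grip_width: 0.0342
```

Run:
```python
from h import *
env.read_camera("top")
go([.6245,-.1495,.0145])
```

```text
t 6.15 pos [ 0.6241 -0.1501  0.0181] rot [-1.7998e+02  1.0000e-01 -1.1000e-01] w 0.0343 F [ 0.4 -0.4 -0. ]
shift [ 0.0004 -0.0006  0.0036] turn [-0.0004  0.0017 -0.0019] dist 0.004 rows 1.0
```

{"name": "send_rows", "arguments": {
  "steps": [
    [[0.0,-0.0005,0.0015],[0,0,0],0.03],
    [[0.0,-0.0005,0.003],[0,0,0],0.03],
    [[0.0,-0.0005,0.003],[0,0,0],0.036],
    [[0.0,-0.0005,0.003],[0,0,0],0.045],
    [[0.0,-0.0005,0.003],[0,0,0],0.055]
  ]
}}

```text
time_s: 6.57
tool_pos: [0.625, -0.1498, 0.0165]
tool_rot: [180.0, -0.0, -0.1]
force: [-0.5, 0.1, 0.5]
grip_width: 0.0424
```

Run:
```python
from h import *
env.read_camera("top")
go([.6245,-.1495,.12])
```

```text
t 6.62 pos [ 0.625  -0.1498  0.0165] rot [ 1.7998e+02 -3.0000e-02 -1.2000e-01] w 0.0464 F [ 0.5 -0.4  0.5]
shift [-0.0005 -0.0003 -0.1035] turn [ 0.0003 -0.0005 -0.002 ] dist 0.104 rows 3.0
```

{"name": "send_rows", "arguments": {
  "steps": [
    [[0,0,-0.006],[0,0,0],0.055],
    [[0,0,-0.025],[0,0,0],0.055],
    [[0,0,-0.055],[0,0,0],0.06],
    [[-0.01,-0.01,-0.088],[0,0,-0.002],0.06],
    [[-0.03,-0.03,-0.115],[0,0,-0.002],0.06]
  ]
}}

```text
time_s: 7.03
tool_pos: [0.5965, -0.1223, 0.1337]
tool_rot: [179.9, -0.2, -0.2]
force: [0.3, -0.2, 1.0]
grip_width: 0.0591
```

{"name": "send_rows", "arguments": {
  "steps": [
    [[-0.025,-0.027,-0.006],[0,0,0],0.06],
    [[-0.052,-0.055,-0.01],[0,0,0],0.06],
    [[-0.079,-0.083,-0.01],[0,0,0],0.06],
    [[-0.105,-0.111,-0.01],[0,0,0],0.06],
    [[-0.13,-0.137,-0.01],[0,0,0],0.06]
  ]
}}

```text
time_s: 7.45
tool_pos: [0.4635, 0.0189, 0.1417]
tool_rot: [180.0, -0.0, 0.0]
force: [0.2, 0.8, 0.5]
grip_width: 0.0598
```

Run:
```python
from h import *
env.read_camera("top");env.read_camera("top")
c=cam('side');cv2.imwrite('pics/s6.png',cv2.resize(c['pixels'][160:320,180:440,::-1],None,fx=3,fy=3))
go([.4635,.0185,.075])
```

```text
t 7.6 pos [0.4638 0.0191 0.142 ] rot [ 1.7984e+02 -7.0000e-02  2.5000e-01] w 0.0601 F [ 0.2 -0.2 -0.2]
shift [-0.0003  0.0005  0.067 ] turn [ 0.0029 -0.0013  0.0044] dist 0.067 rows 2.0
```

View pics/s6.png

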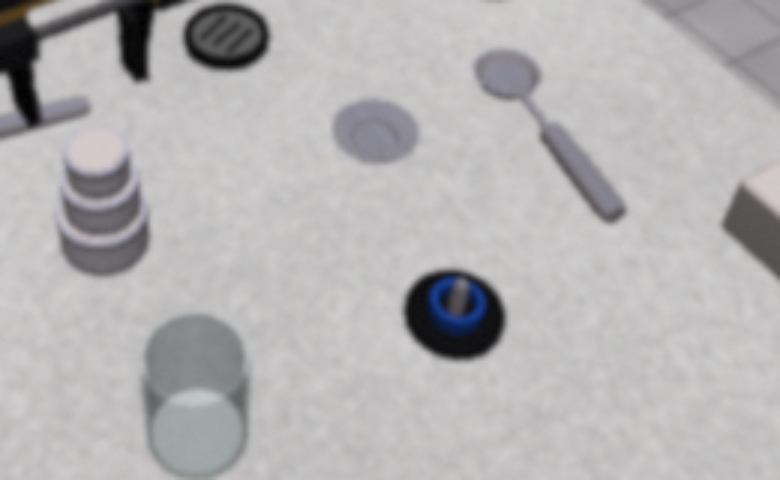

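Run:
```python
from h import *
c=cam('side'); print(onz(c,212.3,211.7,.091))
w=cam('wrist');cv2.imwrite('pics/w4.png',w['pixels'][:,:,::-1])
print(proj(w,[.4635,.0185,.091]))
go([.4635,.0185,.073])
```

```text
[0.46267028 0.01302217 0.091     ]
[259.3707425  203.99220834]
t 7.7 pos [0.4656 0.0168 0.142 ] rot [ 1.7992e+02 -1.1000e-01  1.0000e-02] w 0.0598 F [0.8 0.1 0.4]
shift [-0.0022 -0.0018  0.069 ] turn [ 0.0014 -0.0018  0.0001] dist 0.069 rows 2.0
```

View pics/w4.png

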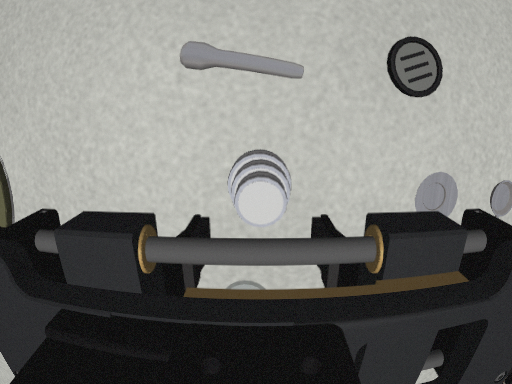

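{"name": "send_rows", "arguments": {
  "steps": [
    [[-0.001,-0.001,0.015],[0,0,0],0.06],
    [[-0.002,-0.001,0.035],[0,-0.002,0],0.06],
    [[-0.002,-0.001,0.055],[0,-0.002,0],0.06],
    [[-0.002,-0.001,0.067],[0,-0.002,0],0.06],
    [[-0.002,-0.001,0.067],[0,-0.002,0],0.055]
  ]
}}

```text
time_s: 8.12
tool_pos: [0.4614, 0.0176, 0.0717]
tool_rot: [-179.9, 0.4, -0.1]
force: [0.4, 0.1, 0.4]
grip_width: 0.0583
```

Run:
```python
from h import *
env.read_camera("top");env.read_camera("top")
w=cam('wrist');cv2.imwrite('pics/w5.png',w['pixels'][100:320,130:400,::-1])
go([.4635,.0185,.073])
```

```text
t 8.27 pos [0.4639 0.0182 0.0749] rot [-1.7997e+02  6.0000e-02 -4.0000e-02] w 0.0555 F [-0.8 -0.2  0.5]
shift [-0.0004 -0.0003  0.0019] turn [-0.0005  0.0011 -0.0006] dist 0.002 rows 1.0
```

View pics/w5.png

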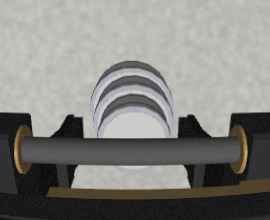

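{"name": "send_rows", "arguments": {
  "steps": [
    [[0,0,0],[0,0,0],0.048],
    [[0,0,0],[0,0,0],0.042],
    [[0,0,0],[0,0,0],0.036],
    [[0,0,0],[0,0,0],0.034],
    [[0,0,0],[0,0,0],0.034]
  ],
  "grip_force": 20
}}

```text
time_s: 8.68
tool_pos: [0.4637, 0.0183, 0.0749]
tool_rot: [180.0, 0.0, 0.0]
force: [1.2, -0.1, 2.2]
grip_width: 0.0385
```

{"name": "send_rows", "arguments": {
  "steps": [
    [[0,0,0],[0,0,0],0.034],
    [[0,0,-0.003],[0,0,0],0.034],
    [[0,0,-0.009],[0,0,0],0.034],
    [[0,0,-0.018],[0,0,0],0.034],
    [[0,0,-0.03],[0,0,0],0.034]
  ]
}}

```text
time_s: 9.1
tool_pos: [0.462, 0.0184, 0.1042]
tool_rot: [-180.0, 0.2, 0.0]
force: [0.4, -0.2, -0.7]
grip_width: 0.0382
```

Run:
```python
from h import *
env.read_camera("top")
c=cam('side');cv2.imwrite('pics/s7.png',cv2.resize(c['pixels'][130:290,120:320,::-1],None,fx=3,fy=3))
go([.631,.1435,.1])
```

```text
t 9.2 pos [0.4643 0.0184 0.1062] rot [ 1.7996e+02 -8.0000e-02 -1.0000e-02] w 0.0385 F [ 1.  -0.7 -0.8]
shift [ 0.1666 -0.1251  0.0063] turn [ 0.0008 -0.0014 -0.0001] dist 0.208 rows 5.0
```

View pics/s7.png

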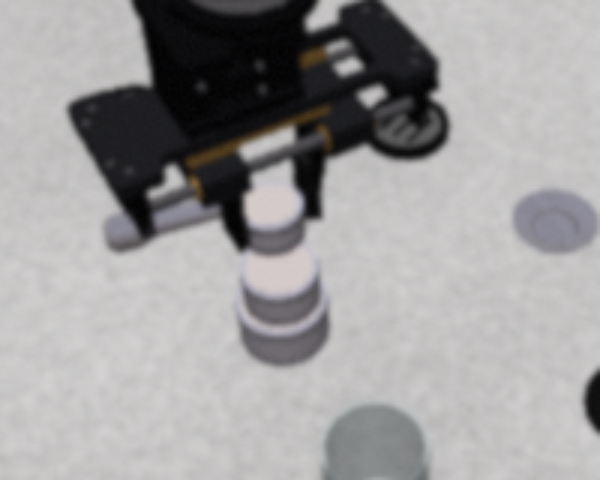

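{"name": "send_rows", "arguments": {
  "steps": [
    [[0.012,-0.009,-0.003],[0,0,0],0.034],
    [[0.036,-0.027,-0.008],[0,0,0],0.034],
    [[0.062,-0.047,-0.01],[0,0,0],0.034],
    [[0.088,-0.067,-0.01],[0,0,0],0.034],
    [[0.114,-0.086,-0.01],[0,0,0],0.034]
  ]
}}

```text
time_s: 9.62
tool_pos: [0.578, 0.1049, 0.1137]
tool_rot: [180.0, 0.1, -0.1]
force: [-0.3, 0.6, -0.8]
grip_width: 0.0384
```

{"name": "send_rows", "arguments": {
  "steps": [
    [[0.022,-0.017,0],[0,0,0],0.034],
    [[0.04,-0.03,0.004],[0,0,0],0.034],
    [[0.051,-0.038,0.012],[0,0,0],0.034],
    [[0.053,-0.039,0.025],[0,0,0],0.034],
    [[0.053,-0.039,0.035],[0,0,0],0.034]
  ]
}}

```text
time_s: 10.03
tool_pos: [0.6294, 0.1437, 0.0769]
tool_rot: [-180.0, 0.2, 0.1]
force: [-0.9, -1.0, -1.4]
grip_width: 0.0385
```

Run:
```python
from h import *
env.read_camera("top");t=cam("top")
c=cam('side');cv2.imwrite('pics/s8.png',cv2.resize(c['pixels'][90:250,160:360,::-1],None,fx=3,fy=3))
cv2.imwrite('pics/t8.png',cv2.resize(t['pixels'][120:220,140:260,::-1],None,fx=4,fy=4))
go([.631,.144,.05])
```

```text
t 10.18 pos [0.628  0.1418 0.077 ] rot [ 1.799e+02  3.300e-01 -4.000e-02] w 0.038 F [-0.3  0.5 -0.4]
shift [ 0.0031 -0.0023  0.027 ] turn [ 0.0017  0.0058 -0.0007] dist 0.027 rows 1.0
```

View pics/s8.png

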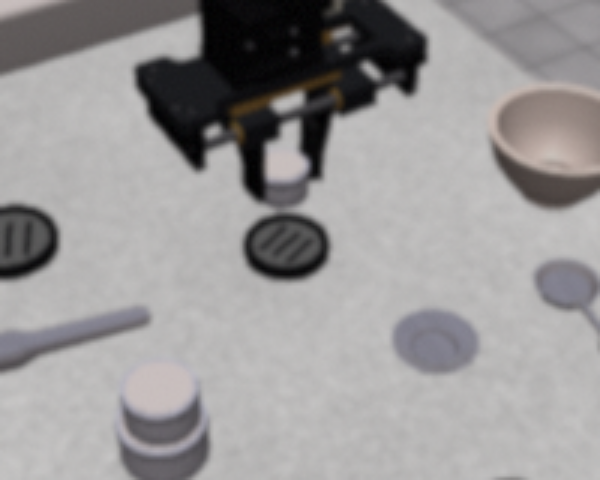

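{"name": "send_rows", "arguments": {
  "steps": [
    [[0.001,-0.001,0.008],[0,0.002,0],0.034],
    [[0.003,-0.002,0.02],[0.001,0.005,0],0.034],
    [[0.003,-0.002,0.033],[0.001,0.005,0],0.034],
    [[0.003,-0.002,0.043],[0.001,0.005,0],0.034],
    [[0.003,-0.002,0.047],[0.001,0.005,0],0.034]
  ]
}}

```text
time_s: 10.6
tool_pos: [0.6312, 0.1445, 0.0292]
tool_rot: [180.0, 0.0, -0.0]
force: [-0.9, -0.4, -2.2]
grip_width: 0.0386
```

Run:
```python
from h import *
env.read_camera("top");t=cam("top")
c=cam('side');cv2.imwrite('pics/s9.png',cv2.resize(c['pixels'][120:220,200:310,::-1],None,fx=5,fy=5))
go([.631,.144,.0185])
```

```text
t 10.75 pos [0.6324 0.1452 0.0312] rot [-1.7995e+02 -1.1000e-01  1.0000e-02] w 0.0384 F [-0.2  0.  -0.7]
shift [-0.0014  0.0013  0.0127] turn [-0.0008 -0.0019  0.0001] dist 0.013 rows 1.0
```

View pics/s9.png

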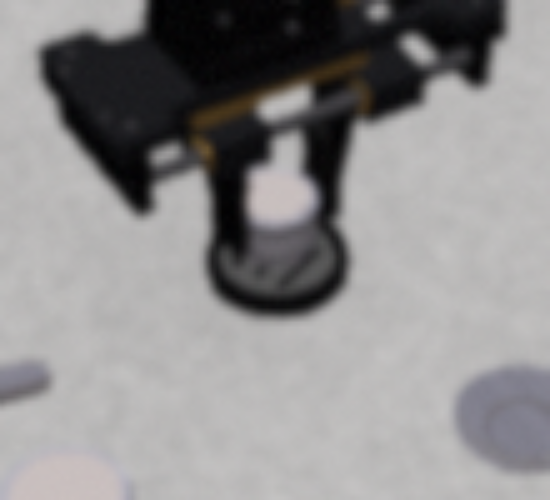

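{"name": "send_rows", "arguments": {
  "steps": [
    [[-0.001,0.001,0.004],[0,-0.002,0],0.034],
    [[-0.001,0.001,0.008],[0,-0.002,0],0.034],
    [[-0.001,0.001,0.011],[0,-0.002,0],0.034],
    [[-0.001,0.001,0.011],[0,-0.002,0],0.034],
    [[-0.001,0.001,0.011],[0,-0.002,0],0.034]
  ]
}}

```text
time_s: 11.17
tool_pos: [0.6317, 0.1443, 0.0207]
tool_rot: [-180.0, -0.0, 0.0]
force: [-0.6, 0.5, -0.9]
grip_width: 0.0387
```

Run:
```python
from h import *
env.read_camera("top")
go([.631,.144,.0185])
```

```text
t 11.22 pos [0.6319 0.1444 0.0209] rot [-1.7994e+02 -6.0000e-02  0.0000e+00] w 0.0385 F [ 0.7 -0.7 -1.4]
shift [-0.0009  0.0004  0.0024] turn [-0.001  -0.001   0.0001] dist 0.003 rows 1.0
```

{"name": "send_rows", "arguments": {
  "steps": [
    [[-0.0005,0,0.001],[0,0,0],0.034],
    [[-0.0005,0,0.002],[0,0,0],0.034],
    [[-0.0005,0,0.003],[0,0,0],0.034],
    [[-0.0005,0,0.003],[0,0,0],0.034],
    [[-0.0005,0,0.003],[0,0,0],0.034]
  ]
}}

```text
time_s: 11.63
tool_pos: [0.6314, 0.1444, 0.018]
tool_rot: [-179.9, -0.1, 0.0]
force: [-0.7, -0.2, 0.3]
grip_width: 0.0383
```

Run:
```python
from h import *
env.read_camera("top")
go([.631,.144,.0185])
```

```text
t 11.68 pos [0.6314 0.1444 0.018 ] rot [-1.7995e+02 -7.0000e-02  1.0000e-02] w 0.0384 F [-0.5 -0.5  0.6]
shift [-0.0004  0.0004 -0.0005] turn [-0.0009 -0.0012  0.0001] dist 0.001 rows 1.0
```

{"name": "send_rows", "arguments": {
  "steps": [
    [[0,0,0],[0,0,0],0.039],
    [[0,0,0],[0,0,0],0.042],
    [[0,0,0],[0,0,0],0.048],
    [[0,0,0],[0,0,0],0.055],
    [[0,0,0],[0,0,0],0.055]
  ]
}}

```text
time_s: 12.1
tool_pos: [0.6314, 0.1443, 0.0178]
tool_rot: [-179.9, -0.1, 0.0]
force: [0.3, -1.0, -0.6]
grip_width: 0.0524
```

{"name": "send_rows", "arguments": {
  "steps": [
    [[0,0,-0.005],[0,0,0],0.058],
    [[0,0,-0.02],[0,0,0],0.06],
    [[0,0,-0.045],[0,0,0],0.065],
    [[0,0,-0.07],[0,0,0],0.07],
    [[-0.01,0.007,-0.09],[0,0,0],0.07]
  ]
}}

```text
time_s: 12.52
tool_pos: [0.623, 0.1393, 0.1113]
tool_rot: [-179.8, -0.3, 0.1]
force: [-0.3, -0.4, 1.1]
grip_width: 0.0677
```

Run:
```python
from h import *
env.read_camera("top")
c=cam('side');cv2.imwrite('pics/s10.png',cv2.resize(c['pixels'][120:270,160:360,::-1],None,fx=3,fy=3))
go([.4635,.0185,.12])
```

```text
t 12.62 pos [0.6233 0.1377 0.1134] rot [-1.7993e+02 -4.8000e-01 -2.0000e-02] w 0.069 F [0.1 0.3 0.4]
shift [-0.1597  0.1192 -0.0081] turn [-0.0013 -0.0084 -0.0003] dist 0.199 rows 5.0
```

View pics/s10.png

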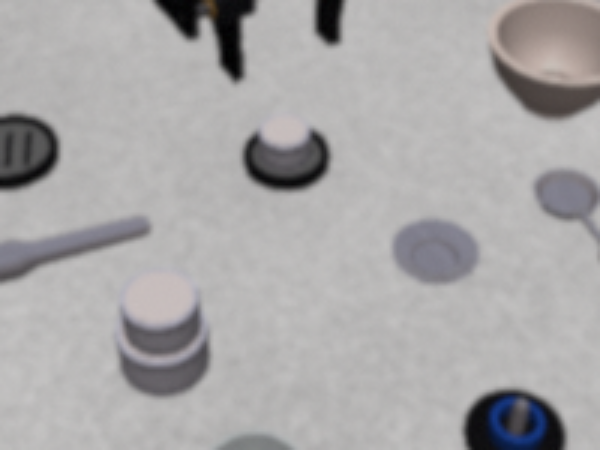

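{"name": "send_rows", "arguments": {
  "steps": [
    [[-0.02,0.015,-0.003],[0,-0.002,0],0.07],
    [[-0.05,0.037,-0.006],[0,-0.004,0],0.07],
    [[-0.08,0.06,-0.008],[0,-0.008,0],0.07],
    [[-0.11,0.082,-0.008],[0,-0.008,0],0.07],
    [[-0.138,0.103,-0.008],[0,-0.008,0],0.07]
  ]
}}

```text
time_s: 13.03
tool_pos: [0.4816, 0.0334, 0.1155]
tool_rot: [-180.0, 0.4, 0.0]
force: [-0.3, -0.6, 0.6]
grip_width: 0.0704
```

{"name": "send_rows", "arguments": {
  "steps": [
    [[-0.015,0.012,0],[0,0,0],0.07],
    [[-0.021,0.016,0.002],[0,0,0],0.07],
    [[-0.021,0.016,0.01],[0,0,0],0.07],
    [[-0.021,0.016,0.02],[0,0,0],0.07],
    [[-0.021,0.016,0.03],[0,0,0],0.07]
  ]
}}

```text
time_s: 13.45
tool_pos: [0.4632, 0.0196, 0.0851]
tool_rot: [-179.9, 0.3, 0.1]
force: [0.6, -1.1, -0.8]
grip_width: 0.0699
```

Run:
```python
from h import *
env.read_camera("top");env.read_camera("top")
w=cam('wrist');cv2.imwrite('pics/w6.png',w['pixels'][:,:,::-1])
print(proj(w,[.4635,.0185,.065]))
go([.4635,.0185,.0445])
```

```text
[265.63183921 222.50038166]
t 13.6 pos [0.4616 0.0197 0.0843] rot [-1.7982e+02  5.6000e-01  1.3000e-01] w 0.07 F [-0.7 -1.   0.5]
shift [0.0023 0.0014 0.0397] turn [-0.0031  0.0098  0.0023] dist 0.04 rows 1.0
```

View pics/w6.png

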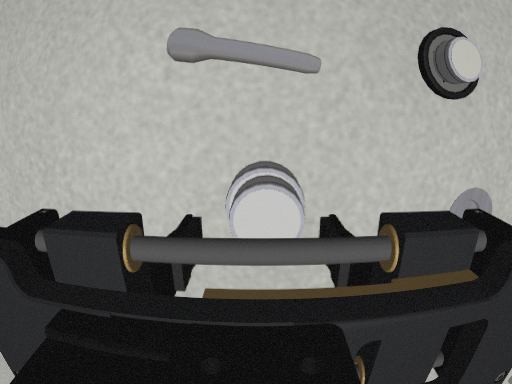

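{"name": "send_rows", "arguments": {
  "steps": [
    [[0.001,0.0005,0.008],[0,0.004,0.001],0.07],
    [[0.002,0.001,0.02],[-0.001,0.007,0.001],0.07],
    [[0.002,0.001,0.032],[-0.001,0.007,0.001],0.07],
    [[0.002,0.001,0.037],[-0.001,0.007,0.001],0.07],
    [[0.002,0.001,0.037],[-0.001,0.007,0.001],0.068]
  ]
}}

```text
time_s: 14.02
tool_pos: [0.4626, 0.0176, 0.0471]
tool_rot: [-179.9, 0.2, -0.0]
force: [-0.6, 0.8, -0.1]
grip_width: 0.0688
```

Run:
```python
from h import *
env.read_camera("top");env.read_camera("top")
go([.4635,.0185,.0445])
```

```text
t 14.12 pos [0.4638 0.0176 0.0486] rot [-1.7997e+02  2.0000e-02 -4.0000e-02] w 0.0682 F [ 0.   0.9 -0.3]
shift [-0.0003 -0.0009  0.0041] turn [-0.0005  0.0004 -0.0006] dist 0.004 rows 1.0
```

{"name": "send_rows", "arguments": {
  "steps": [
    [[0,-0.0005,0.002],[0,0,0],0.066],
    [[0,-0.0005,0.0035],[0,0,0],0.058],
    [[0,-0.0005,0.0035],[0,0,0],0.052],
    [[0,-0.0005,0.0035],[0,0,0],0.045],
    [[0,-0.0005,0.0035],[0,0,0],0.044]
  ],
  "grip_force": 25
}}

```text
time_s: 14.53
tool_pos: [0.4641, 0.0178, 0.0455]
tool_rot: [180.0, -0.1, -0.1]
force: [0.5, 0.4, -1.1]
grip_width: 0.0486
```

{"name": "send_rows", "arguments": {
  "steps": [
    [[0,0,0],[0,0,0],0.044],
    [[0,0,0],[0,0,0],0.044],
    [[0,0,-0.004],[0,0,0],0.044],
    [[0,0,-0.012],[0,0,0],0.044],
    [[0,0,-0.024],[0,0,0],0.044]
  ]
}}

```text
time_s: 14.95
tool_pos: [0.4626, 0.0179, 0.0691]
tool_rot: [-180.0, 0.2, -0.0]
force: [-0.2, -0.3, -2.1]
grip_width: 0.0485
```

Run:
```python
from h import *
env.read_camera("top")
c=cam('side');cv2.imwrite('pics/s11.png',cv2.resize(c['pixels'][130:290,120:320,::-1],None,fx=3,fy=3))
go([.447,.258,.1])
```

```text
t 15.05 pos [0.4654 0.0179 0.0714] rot [ 1.7995e+02 -2.2000e-01 -6.0000e-02] w 0.0486 F [ 0.2  0.1 -1.7]
shift [-0.0186 -0.2401 -0.0289] turn [ 0.0008 -0.0038 -0.0011] dist 0.243 rows 6.0
```

View pics/s11.png

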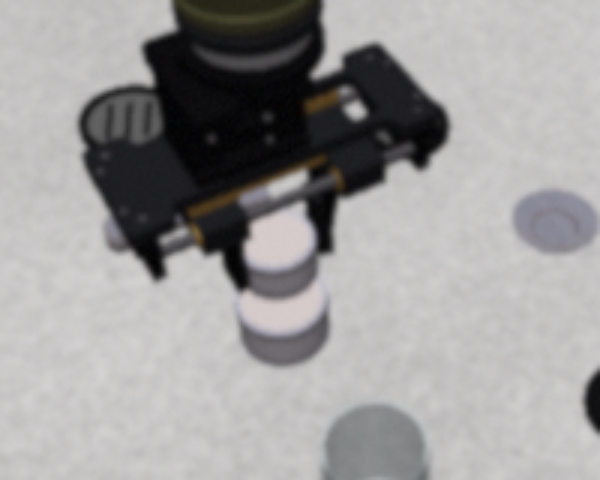

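{"name": "send_rows", "arguments": {
  "steps": [
    [[0,-0.01,-0.012],[0,0,0],0.044],
    [[-0.002,-0.035,-0.025],[0,0,0],0.044],
    [[-0.004,-0.07,-0.033],[0,0,0],0.044],
    [[-0.007,-0.105,-0.035],[0,0,0],0.044],
    [[-0.01,-0.14,-0.035],[0,0,0],0.044]
  ]
}}

```text
time_s: 15.47
tool_pos: [0.4546, 0.159, 0.1056]
tool_rot: [180.0, -0.2, -0.1]
force: [0.1, 0.2, -1.7]
grip_width: 0.0484
```

{"name": "send_rows", "arguments": {
  "steps": [
    [[-0.002,-0.035,0],[0,0,0],0.044],
    [[-0.005,-0.067,0],[0,0,0],0.044],
    [[-0.007,-0.09,0.003],[0,0,0],0.044],
    [[-0.008,-0.1,0.012],[0,0,0],0.044],
    [[-0.008,-0.101,0.025],[0,0,0],0.044]
  ]
}}

```text
time_s: 15.88
tool_pos: [0.446, 0.2627, 0.0801]
tool_rot: [-179.8, -0.1, 0.2]
force: [0.4, 0.2, -2.1]
grip_width: 0.0486
```

Run:
```python
from h import *
env.read_camera("top");env.read_camera("top")
c=cam('side');cv2.imwrite('pics/s12.png',cv2.resize(c['pixels'][90:250,80:280,::-1],None,fx=3,fy=3))
go([.447,.2585,.019])
```

```text
t 16.03 pos [0.4452 0.257  0.0778] rot [ 1.7988e+02  1.7000e-01 -9.0000e-02] w 0.0481 F [-0.4 -0.5 -1.9]
shift [ 0.002  -0.0016  0.0588] turn [ 0.0022  0.0029 -0.0016] dist 0.059 rows 2.0
```

View pics/s12.png

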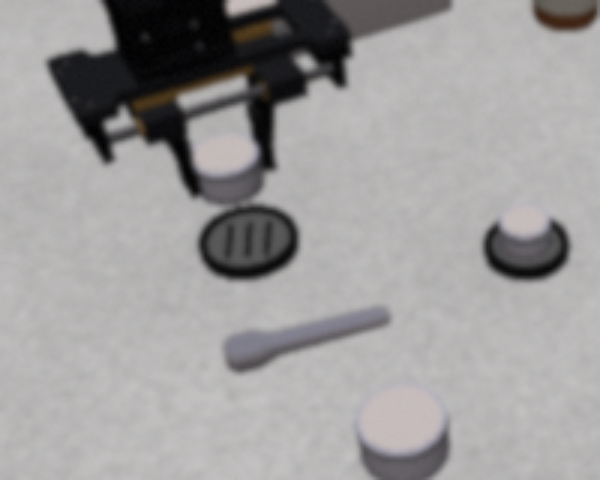

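{"name": "send_rows", "arguments": {
  "steps": [
    [[0.001,-0.001,0.01],[0.001,0.001,0],0.044],
    [[0.002,-0.001,0.024],[0.002,0.002,0],0.044],
    [[0.002,-0.001,0.037],[0.002,0.002,0],0.044],
    [[0.002,-0.001,0.045],[0.002,0.002,0],0.044],
    [[0.002,-0.001,0.047],[0.002,0.002,0],0.044]
  ]
}}

```text
time_s: 16.45
tool_pos: [0.4471, 0.2584, 0.0303]
tool_rot: [-180.0, 0.0, -0.1]
force: [-0.1, 0.3, -1.1]
grip_width: 0.0485
```

Run:
```python
from h import *
env.read_camera("top");env.read_camera("top")
c=cam('side');cv2.imwrite('pics/s13.png',cv2.resize(c['pixels'][110:210,100:220,::-1],None,fx=5,fy=5))
go([.447,.2585,.0185])
```

```text
t 16.6 pos [0.4481 0.2598 0.0322] rot [-1.7988e+02 -1.1000e-01 -6.0000e-02] w 0.0483 F [ 0.8  0.2 -1.6]
shift [-0.0011  0.0014  0.0137] turn [-0.0021 -0.0019 -0.0011] dist 0.014 rows 1.0
```

View pics/s13.png

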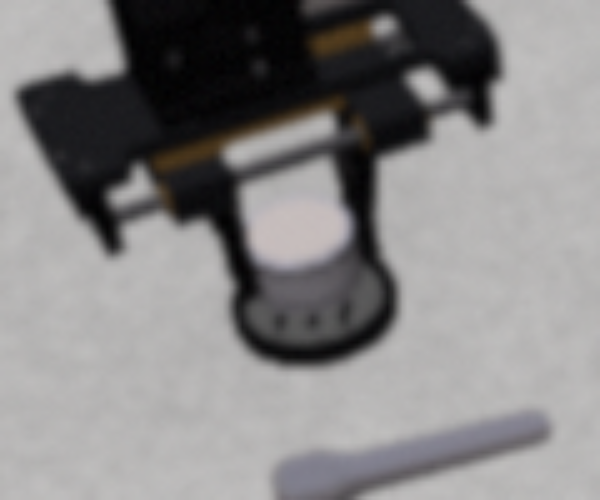

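{"name": "send_rows", "arguments": {
  "steps": [
    [[-0.0005,0.0005,0.004],[-0.001,-0.001,0],0.044],
    [[-0.001,0.001,0.008],[-0.002,-0.002,0],0.044],
    [[-0.001,0.001,0.0115],[-0.002,-0.002,0],0.044],
    [[-0.001,0.001,0.0115],[-0.002,-0.002,0],0.044],
    [[-0.001,0.001,0.0115],[-0.002,-0.002,0],0.044]
  ]
}}

```text
time_s: 17.02
tool_pos: [0.4469, 0.2588, 0.0205]
tool_rot: [180.0, 0.0, -0.0]
force: [0.3, -1.0, -0.9]
grip_width: 0.0481
```

Run:
```python
from h import *
env.read_camera("top")
go([.447,.2585,.0185])
```

```text
t 17.07 pos [0.447  0.2589 0.0207] rot [ 1.8e+02  0.0e+00 -5.0e-02] w 0.0486 F [-0.2  0.5 -1.7]
shift [0.     0.0004 0.0022] turn [ 0.0001  0.0001 -0.0008] dist 0.002 rows 1.0
```

{"name": "send_rows", "arguments": {
  "steps": [
    [[0,0,0.001],[0,0,0],0.044],
    [[0,0,0.002],[0,0,0],0.044],
    [[0,0,0.0025],[0,0,0],0.044],
    [[0,0,0.0025],[0,0,0],0.044],
    [[0,0,0.0025],[0,0,0],0.044]
  ]
}}

```text
time_s: 17.48
tool_pos: [0.4472, 0.2589, 0.0185]
tool_rot: [180.0, -0.0, -0.1]
force: [-1.8, -0.5, 2.2]
grip_width: 0.0484
```

Run:
```python
from h import *
env.read_camera("top")
go([.447,.2585,.0185])
```

```text
t 17.53 pos [0.4472 0.2589 0.0184] rot [ 1.7999e+02 -1.0000e-02 -6.0000e-02] w 0.0485 F [-1.2 -0.8  3.1]
shift [-0.0002  0.0004 -0.0001] turn [ 0.0002 -0.0002 -0.001 ] dist 0.0 rows 1.0
```

Contact felt (F_z has turned positive); release.

{"name": "send_rows", "arguments": {
  "steps": [
    [[0,0,0],[0,0,0],0.049],
    [[0,0,0],[0,0,0],0.052],
    [[0,0,0],[0,0,0],0.058],
    [[0,0,0],[0,0,0],0.066],
    [[0,0,0],[0,0,0],0.068]
  ]
}}

```text
time_s: 17.95
tool_pos: [0.447, 0.2589, 0.0181]
tool_rot: [-180.0, -0.0, -0.1]
force: [-0.3, -0.4, 0.7]
grip_width: 0.0633
```

{"name": "send_rows", "arguments": {
  "steps": [
    [[0,0,-0.005],[0,0,0],0.068],
    [[0,0,-0.02],[0,0,0],0.07],
    [[0,0,-0.045],[0,0,0],0.075],
    [[0,0.005,-0.065],[0,0,0],0.08],
    [[0.002,0.025,-0.08],[0,0,0],0.08]
  ]
}}

```text
time_s: 18.37
tool_pos: [0.4487, 0.2377, 0.1006]
tool_rot: [-179.8, -0.1, 0.2]
force: [-0.3, -0.6, 1.3]
grip_width: 0.0782
```

Run:
```python
from h import *
env.read_camera("top")
c=cam('side');cv2.imwrite('pics/s14.png',cv2.resize(c['pixels'][100:270,100:300,::-1],None,fx=3,fy=3))
go([.4635,.0185,.1])
```

```text
t 18.47 pos [0.4515 0.232  0.1006] rot [179.93  -0.28  -0.25] w 0.0794 F [ 0.7 -0.  -0.8]
shift [0.013  0.2134 0.0009] turn [ 0.0012 -0.0049 -0.0044] dist 0.214 rows 6.0
```

View pics/s14.png

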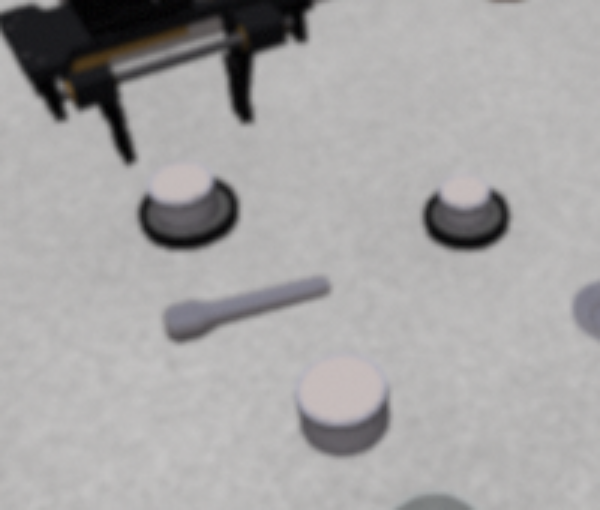

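{"name": "send_rows", "arguments": {
  "steps": [
    [[0.001,0.02,0],[0,-0.002,-0.002],0.08],
    [[0.004,0.056,0],[0.001,-0.004,-0.004],0.08],
    [[0.007,0.093,0],[0.001,-0.004,-0.004],0.08],
    [[0.009,0.13,0.002],[0.001,-0.004,-0.004],0.08],
    [[0.011,0.165,0.005],[0.001,-0.004,-0.004],0.08]
  ]
}}

```text
time_s: 18.88
tool_pos: [0.4596, 0.0674, 0.0929]
tool_rot: [-180.0, 0.2, 0.2]
force: [-0.1, -0.5, 0.5]
grip_width: 0.0795
```

{"name": "send_rows", "arguments": {
  "steps": [
    [[0.001,0.03,0.002],[0,0,0],0.08],
    [[0.001,0.045,0.007],[0,0,0],0.08],
    [[0.001,0.048,0.015],[0,0,0],0.08],
    [[0.001,0.048,0.025],[0,0,0],0.08],
    [[0.001,0.048,0.035],[0,0,0],0.08]
  ]
}}

```text
time_s: 19.3
tool_pos: [0.4606, 0.0225, 0.057]
tool_rot: [-179.9, 0.2, 0.3]
force: [-0.2, -0.2, -0.6]
grip_width: 0.0802
```

Run:
```python
from h import *
env.read_camera("top");env.read_camera("top")
w=cam('wrist');cv2.imwrite('pics/w7.png',w['pixels'][:,:,::-1])
print(proj(w,[.4635,.0185,.035]))
go([.4635,.0185,.01])
```

```text
[268.66817457 225.77957608]
t 19.45 pos [0.4597 0.023  0.0569] rot [-179.86    0.38    0.37] w 0.0798 F [-0.1 -0.2 -1.2]
shift [0.0041 0.0047 0.0469] turn [-0.0024  0.0067  0.0064] dist 0.047 rows 2.0
```

View pics/w7.png

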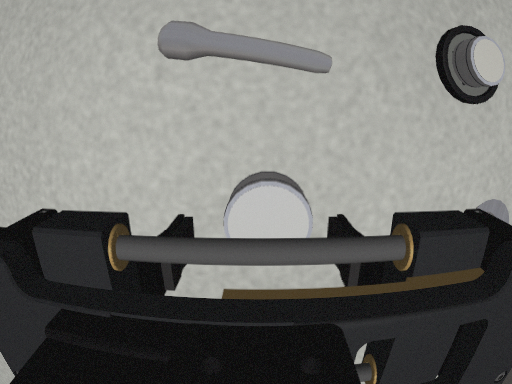

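{"name": "send_rows", "arguments": {
  "steps": [
    [[0.002,0.002,0.004],[-0.001,0.003,0.003],0.08],
    [[0.0035,0.004,0.012],[-0.002,0.006,0.006],0.08],
    [[0.0035,0.004,0.025],[-0.002,0.006,0.006],0.08],
    [[0.0035,0.004,0.036],[-0.002,0.006,0.006],0.08],
    [[0.0035,0.004,0.041],[-0.002,0.006,0.006],0.08]
  ]
}}

```text
time_s: 19.87
tool_pos: [0.4632, 0.017, 0.0155]
tool_rot: [180.0, 0.0, -0.2]
force: [0.0, -0.4, 0.2]
grip_width: 0.0803
```

Run:
```python
from h import *
env.read_camera("top");env.read_camera("top")
go([.4635,.0185,.0095])
```

```text
t 19.97 pos [0.4632 0.0172 0.016 ] rot [ 1.7998e+02  2.0000e-02 -1.5000e-01] w 0.0801 F [0.  0.1 0.3]
shift [ 0.0003 -0.0013  0.0065] turn [ 0.0004  0.0003 -0.0026] dist 0.007 rows 1.0
```

{"name": "send_rows", "arguments": {
  "steps": [
    [[0,-0.001,0.003],[0,0,-0.002],0.075],
    [[0,-0.001,0.006],[0,0,-0.002],0.068],
    [[0,-0.001,0.006],[0,0,-0.002],0.062],
    [[0,-0.001,0.006],[0,0,-0.002],0.056],
    [[0,-0.001,0.006],[0,0,-0.002],0.053]
  ],
  "grip_force": 32
}}

```text
time_s: 20.38
tool_pos: [0.4644, 0.0179, 0.0114]
tool_rot: [179.9, -0.1, -0.1]
force: [1.3, 0.1, 0.2]
grip_width: 0.0581
```

{"name": "send_rows", "arguments": {
  "steps": [
    [[0,0,0],[0,0,0],0.053],
    [[0,0,0],[0,0,0],0.053],
    [[0,0,-0.004],[0,0,0],0.053],
    [[0,0,-0.012],[0,0,0],0.053],
    [[0,0,-0.025],[0,0,0],0.053]
  ]
}}

```text
time_s: 20.8
tool_pos: [0.463, 0.018, 0.0359]
tool_rot: [180.0, 0.0, -0.0]
force: [-0.0, 0.5, -2.0]
grip_width: 0.0585
```

Run:
```python
from h import *
env.read_camera("top")
c=cam('side');cv2.imwrite('pics/s15.png',cv2.resize(c['pixels'][150:340,140:340,::-1],None,fx=3,fy=3))
go([.4515,-.28,.14])
```

```text
t 20.9 pos [0.4658 0.018  0.0381] rot [ 1.7989e+02 -3.3000e-01 -6.0000e-02] w 0.0584 F [ 0.3 -0.8 -1.1]
shift [-0.0134  0.2982 -0.1015] turn [ 0.0018 -0.0058 -0.0011] dist 0.315 rows 8.0
```

View pics/s15.png

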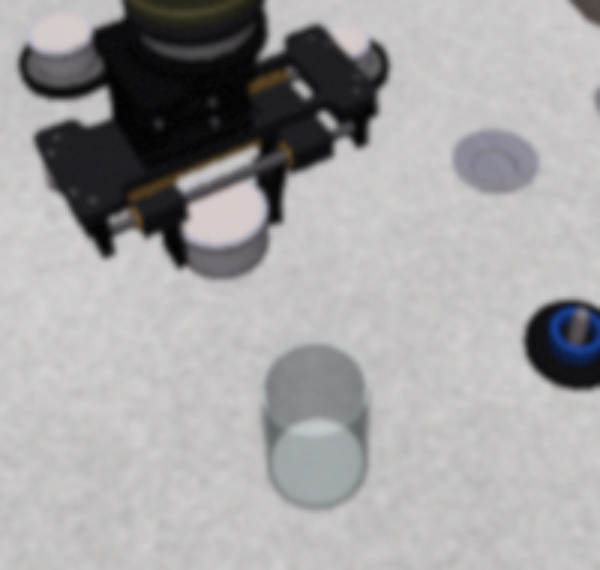

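{"name": "send_rows", "arguments": {
  "steps": [
    [[0,0,-0.012],[0,0,0],0.053],
    [[0,0,-0.037],[0,0,0],0.053],
    [[0,0,-0.067],[0,0,0],0.053],
    [[0,0,-0.097],[0,0,0],0.053],
    [[-0.001,0.01,-0.12],[0,0,0],0.053]
  ]
}}

```text
time_s: 21.32
tool_pos: [0.4634, 0.0104, 0.1588]
tool_rot: [180.0, -0.2, 0.2]
force: [0.5, -0.8, -1.0]
grip_width: 0.0583
```

{"name": "send_rows", "arguments": {
  "steps": [
    [[-0.001,0.03,-0.005],[0,0,0],0.053],
    [[-0.003,0.065,-0.005],[0,0,0],0.053],
    [[-0.005,0.1,-0.005],[0,0,0],0.053],
    [[-0.006,0.138,-0.005],[0,0,0],0.053],
    [[-0.008,0.175,-0.005],[0,0,0],0.053]
  ]
}}

```text
time_s: 21.73
tool_pos: [0.4543, -0.1685, 0.1619]
tool_rot: [179.9, -0.1, -0.0]
force: [0.9, -0.0, -0.5]
grip_width: 0.0586
```

Run:
```python
from h import *
go([.4515,-.28,.14])
```

```text
t 21.73 pos [ 0.4543 -0.1685  0.1619] rot [ 1.799e+02 -1.400e-01 -2.000e-02] w 0.0586 F [ 0.9 -0.  -0.5]
shift [-0.0028  0.1115  0.0221] turn [ 0.0018 -0.0024 -0.0003] dist 0.114 rows 3.0
```

{"name": "send_rows", "arguments": {
  "steps": [
    [[-0.001,0.035,0],[0,0,0],0.053],
    [[-0.002,0.068,0],[0,0,0],0.053],
    [[-0.003,0.095,0],[0,0,0],0.053],
    [[-0.003,0.108,0.003],[0,0,0],0.053],
    [[-0.003,0.111,0.012],[0,0,0],0.053]
  ]
}}

```text
time_s: 22.15
tool_pos: [0.4516, -0.2811, 0.1501]
tool_rot: [179.9, -0.2, -0.3]
force: [-0.6, 0.1, -1.4]
grip_width: 0.0586
```

{"name": "send_rows", "arguments": {
  "steps": [
    [[0,0,0.015],[0,0,0],0.053],
    [[0,0,0.035],[0,0,0],0.053],
    [[0,0,0.055],[0,0,0],0.053],
    [[0,0,0.07],[0,0,0],0.053],
    [[0,0,0.072],[0,0,0],0.053]
  ]
}}

```text
time_s: 22.57
tool_pos: [0.4499, -0.2741, 0.074]
tool_rot: [-179.8, 0.2, 0.1]
force: [-1.0, 1.4, -1.5]
grip_width: 0.0583
```

Run:
```python
from h import *
env.read_camera("top");t=cam("top")
c=cam('side');cv2.imwrite('pics/s16.png',cv2.resize(c['pixels'][204:384,180:400,::-1],None,fx=3,fy=3))
cv2.imwrite('pics/t16.png',cv2.resize(t['pixels'][180:300,280:440,::-1],None,fx=4,fy=4))
go([.4515,-.28,.02])
```

```text
t 22.72 pos [ 0.4523 -0.2766  0.0777] rot [ 1.7997e+02 -1.3000e-01  5.0000e-02] w 0.0582 F [ 1.2 -0.1 -1. ]
shift [-0.001   0.0034  0.0577] turn [ 0.0005 -0.0022  0.0009] dist 0.058 rows 2.0
```

View pics/s16.png

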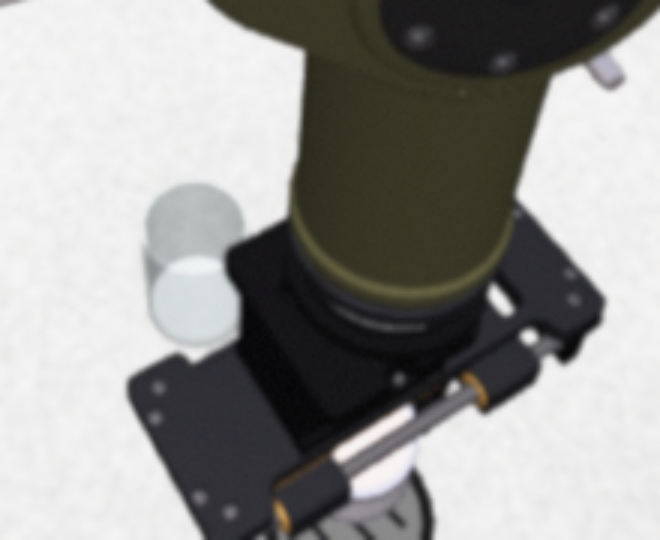

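View pics/t16.png

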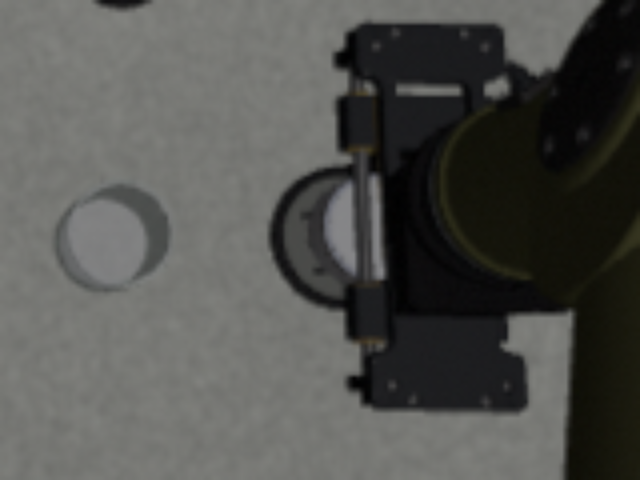

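{"name": "send_rows", "arguments": {
  "steps": [
    [[-0.0005,0.002,0.008],[0,-0.001,0],0.053],
    [[-0.001,0.003,0.02],[0,-0.002,0],0.053],
    [[-0.001,0.003,0.032],[0,-0.002,0],0.053],
    [[-0.001,0.003,0.042],[0,-0.002,0],0.053],
    [[-0.001,0.003,0.045],[0,-0.002,0],0.053]
  ]
}}

```text
time_s: 23.13
tool_pos: [0.4493, -0.2802, 0.0299]
tool_rot: [-179.9, 0.2, -0.1]
force: [-0.0, 0.7, -2.9]
grip_width: 0.0581
```

Run:
```python
from h import *
env.read_camera("top");t=cam("top")
c=cam('side');cv2.imwrite('pics/s17.png',cv2.resize(c['pixels'][204:384,180:400,::-1],None,fx=3,fy=3))
w=cam('wrist');cv2.imwrite('pics/w17.png',w['pixels'][:,:,::-1])
go([.4515,-.28,.0195])
```

```text
t 23.33 pos [ 0.4511 -0.281   0.0325] rot [ 1.7995e+02 -1.0000e-02 -5.0000e-02] w 0.0585 F [-0.2 -0.4 -2.3]
shift [ 0.0004 -0.001   0.013 ] turn [ 0.001  -0.0002 -0.0009] dist 0.013 rows 1.0
```

View pics/s17.png

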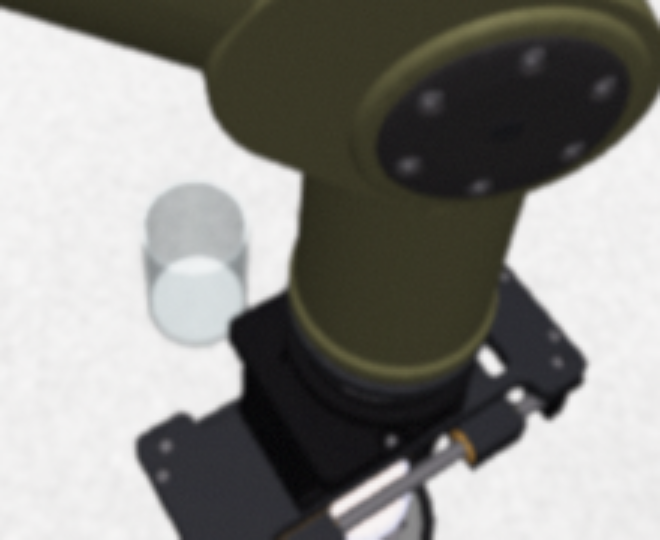

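View pics/w17.png

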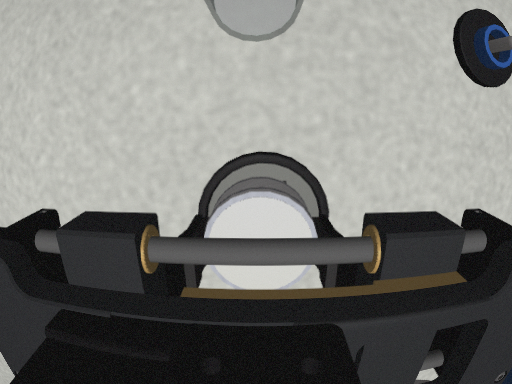

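{"name": "send_rows", "arguments": {
  "steps": [
    [[0.0005,-0.0005,0.004],[0,0,0],0.053],
    [[0.001,-0.001,0.008],[0,0,0],0.053],
    [[0.001,-0.001,0.011],[0,0,0],0.053],
    [[0.001,-0.001,0.011],[0,0,0],0.053],
    [[0.001,-0.001,0.011],[0,0,0],0.053]
  ]
}}

```text
time_s: 23.75
tool_pos: [0.4517, -0.2799, 0.0212]
tool_rot: [180.0, 0.0, -0.1]
force: [-0.8, -0.2, -1.2]
grip_width: 0.0583
```

Run:
```python
from h import *
env.read_camera("top")
go([.4515,-.28,.0195])
```

```text
t 23.8 pos [ 0.4519 -0.28    0.0214] rot [ 1.7994e+02  0.0000e+00 -5.0000e-02] w 0.0585 F [-0.4 -1.2 -1.7]
shift [-0.0004 -0.      0.0019] turn [ 0.001   0.0001 -0.0009] dist 0.002 rows 1.0
```

{"name": "send_rows", "arguments": {
  "steps": [
    [[0,0,0.001],[0,0,0],0.053],
    [[0,0,0.002],[0,0,0],0.053],
    [[0,0,0.0025],[0,0,0],0.053],
    [[0,0,0.0025],[0,0,0],0.053],
    [[0,0,0.0025],[0,0,0],0.053]
  ]
}}

```text
time_s: 24.22
tool_pos: [0.452, -0.2802, 0.0194]
tool_rot: [179.9, -0.0, -0.1]
force: [-1.6, 0.8, 2.7]
grip_width: 0.0584
```

Run:
```python
from h import *
env.read_camera("top")
go([.4515,-.28,.0195])
```

```text
t 24.27 pos [ 0.452  -0.2802  0.0194] rot [ 1.7992e+02 -1.0000e-02 -5.0000e-02] w 0.0588 F [-1.4  0.9  3.8]
shift [-0.0005 -0.0002 -0.0001] turn [ 0.0015 -0.0002 -0.0009] dist 0.001 rows 1.0
```

Seated contact; release and retreat straight up.

{"name": "send_rows", "arguments": {
  "steps": [
    [[0,0,0],[0,0,0],0.059],
    [[0,0,0],[0,0,0],0.063],
    [[0,0,0],[0,0,0],0.07],
    [[0,0,0],[0,0,0],0.078],
    [[0,0,0],[0,0,0],0.08]
  ]
}}

```text
time_s: 24.68
tool_pos: [0.4518, -0.28, 0.0187]
tool_rot: [179.9, -0.0, -0.1]
force: [0.1, 0.0, -0.1]
grip_width: 0.0752
```

{"name": "send_rows", "arguments": {
  "steps": [
    [[0,0,-0.005],[0,0,0],0.08],
    [[0,0,-0.02],[0,0,0],0.08],
    [[0,0,-0.045],[0,0,0],0.08],
    [[0,0,-0.075],[0,0,0],0.08],
    [[0,0,-0.11],[0,0,0],0.08]
  ]
}}

```text
time_s: 25.1
tool_pos: [0.4509, -0.2792, 0.1291]
tool_rot: [-180.0, 0.1, -0.0]
force: [0.4, -1.4, -0.2]
grip_width: 0.0799
```

{"name": "send_rows", "arguments": {
  "steps": [
    [[0,0.01,-0.02],[0,0,0],0.08],
    [[0,0.035,-0.035],[0,0,0],0.08],
    [[0,0.065,-0.04],[0,0,0],0.08],
    [[0,0.1,-0.04],[0,0,0],0.08],
    [[0,0.13,-0.04],[0,0,0],0.08]
  ]
}}

```text
time_s: 25.52
tool_pos: [0.4518, -0.4124, 0.1705]
tool_rot: [179.8, -0.1, -0.1]
force: [0.0, -1.2, 0.5]
grip_width: 0.08
```

{"name": "send_rows", "arguments": {
  "steps": [
    [[0,0.02,0],[0,0,0],0.08],
    [[0,0.03,0],[0,0,0],0.08],
    [[0,0.03,0],[0,0,0],0.08],
    [[0,0.03,0],[0,0,0],0.08],
    [[0,0.03,0],[0,0,0],0.08]
  ]
}}

```text
time_s: 25.93
tool_pos: [0.4526, -0.4377, 0.1692]
tool_rot: [-180.0, -0.0, 0.1]
force: [0.4, -0.8, 0.2]
grip_width: 0.0801
```

Run:
```python
from h import *
go([.4515,-.4,.15])
for n in("top","side"):
    c=cam(n); cv2.imwrite(f"pics/{n}_end.png",cv2.resize(c["pixels"][:,:,::-1],None,fx=1.5,fy=1.5))
```

```text
t 25.93 pos [ 0.4526 -0.4377  0.1692] rot [-1.7999e+02 -1.0000e-02  8.0000e-02] w 0.0801 F [ 0.4 -0.8  0.2]
shift [-0.0011 -0.0377  0.0192] turn [-0.0001 -0.0002  0.0015] dist 0.042 rows 2.0
```

View pics/top_end.png

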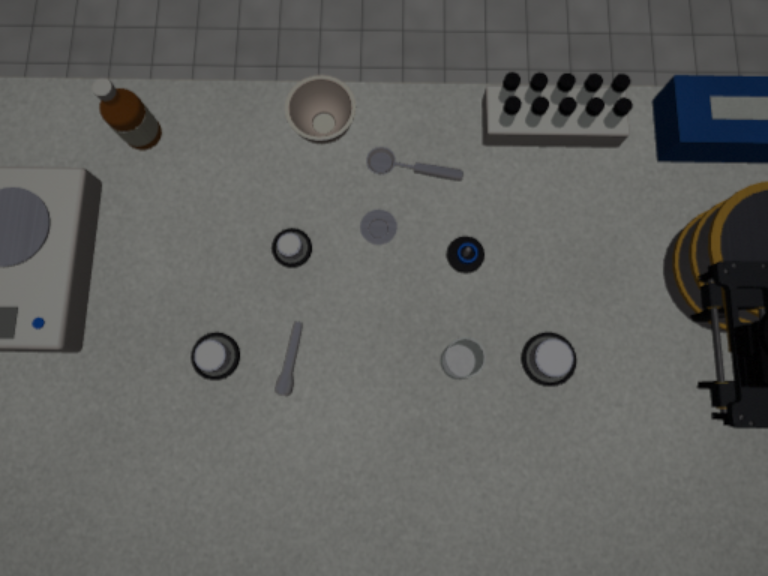

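View pics/side_end.png

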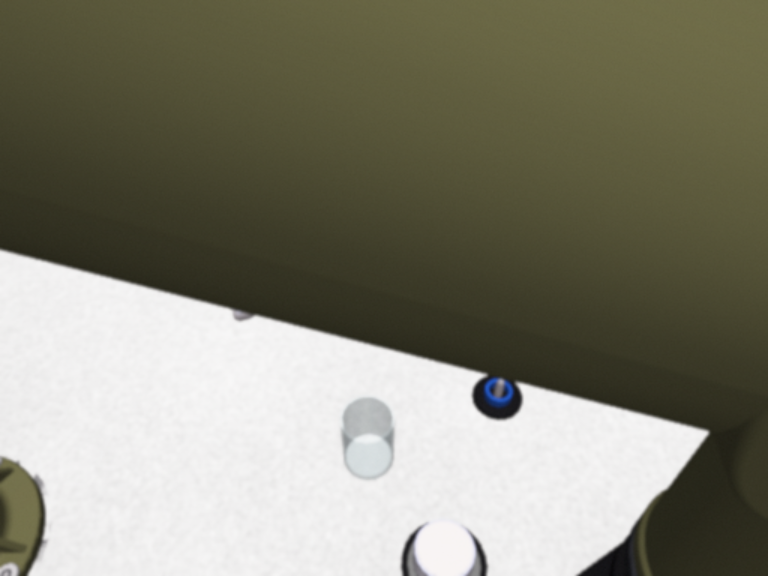

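{"name": "send_rows", "arguments": {
  "steps": [
    [[0,-0.01,-0.005],[0,0,0],0.08],
    [[0,-0.03,-0.01],[0,0,0],0.08],
    [[0,-0.045,-0.015],[0,0,0],0.08],
    [[0,-0.05,-0.015],[0,0,0],0.08],
    [[0,-0.05,-0.015],[0,0,0],0.08]
  ]
}}

```text
time_s: 26.45
tool_pos: [0.4529, -0.3876, 0.1852]
tool_rot: [179.9, -0.1, 0.2]
force: [0.5, 0.0, -0.3]
grip_width: 0.0803
```

Run:
```python
from h import *
c=cam("wrist");cv2.imwrite("pics/w_end.png",c["pixels"][:,:,::-1])
t=cam("top"); p=t["pixels"].astype(int); m=p.min(2)>118
for nm,xy,h in(("S",(.631,.144),.034),("M",(.447,.259),.038),("L",(.4515,-.28),.043)):
    print(nm,proj(t,[*xy,h]).round(1)); u,v=proj(t,[*xy,h]).astype(int)
    mm=np.zeros_like(m); mm[v-18:v+18,u-18:u+18]=m[v-18:v+18,u-18:u+18]; blobs(t,mm,h,40)
go([.4515,-.4,.15])
```

```text
S [192.7 162.2]
px [192. 162.] xy [0.6309 0.1452] axes mm [28.6 30.5]
M [139.7 236.2]
px [139. 236.] xy [0.4467 0.2599] axes mm [39.5 40.4]
L [369.5 237.9]
px [369. 238.] xy [ 0.4513 -0.2793] axes mm [49.4 50.1]
t 26.55 pos [ 0.4516 -0.3901  0.1843] rot [ 1.7987e+02  0.0000e+00 -4.0000e-02] w 0.0801 F [ 0.1  0.3 -0.1]
shift [-0.0001  0.0098  0.0343] turn [ 0.0023  0.0001 -0.0006] dist 0.036 rows 1.0
```

View pics/w_end.png

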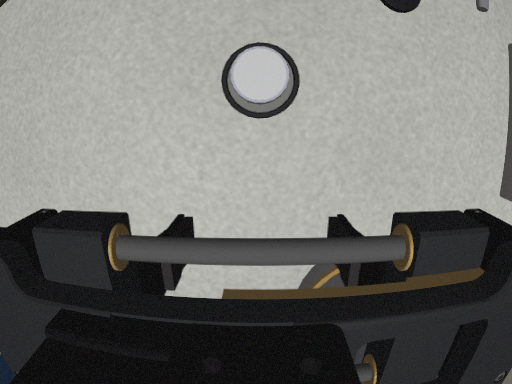

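All lids sit within 2 mm of their seat centres and the gripper is clear. Handing in.

```bash
python3 -c "
from cell import env
print(env.sign_off())"
```

```text
the job is handed in; nothing more can be done
None
```

The job is done and handed in at about 26.6 s of the 120 s allowed. I took the stack apart from the top down, in the order asked: the silicone ring over the peg, then the small, middle and large core rings, each into its own seat.

**Core rings:** In the last top picture the small, middle and large lids are all within about 2 mm of their seat centres. The spare room is 8 mm all round. In the side pictures the small and middle rings stood upright. The large ring was only partly in the last side picture, but the final wrist picture shows it inside its rim.

**Silicone ring:** It looked flat on the peg's base with the peg through it. I let it go with the fingertips about 2 mm above my planned release height, so it may have dropped slightly.

**Beaker and pestle:** By eye they stand where they were at the start; I did not measure them again. The large ring passed over the beaker with about 60 mm to spare.

**Forces and gripper:** The highest wrist force I read was about 6 N, between moves. The gripper ended open, well above the bench and touching nothing.

**Disagreement between cameras:** The side camera read y about 3 mm lower than the top and wrist cameras, and about 5 mm lower for the small ring, so I went by those two for the stack and the seats.

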